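Pack the media bottles in the transport case

ROBOT

A 7-joint arm with a two-finger parallel gripper is mounted at the origin on the work surface. World frame = base frame: x ahead of the robot, y to its left, z up, the work surface at z = 0. Lengths are in m, angles in rad, forces in N, time in s.
With the tool pointing down it reaches from about 0.425 to 0.875 m from the base axis. Payload 8.4 kg.
Tool frame: the origin (TCP) lies on the centre line of the jaws, within the pads' length; the fingertips stand 22 mm ahead of it and the grasp point (between the pads) lies 3 mm ahead of it; z points along the fingers, y is the line along which they close (so a half turn about z gives the same grasp; the last joint's range is limited). The gripper opens to 87 mm and grips with 3 to 60 N. Pads are 19 mm wide; open, the fingers measure 117 mm over their backs; the gripper's body (75 mm by 190 mm) begins 51 mm behind the grasp point.
Start: joints at [-1.213, 0.333, 0.04, 1.465, -0.013, 1.343, -0.059], TCP at [0.287, 0.583, 0.245] pointing down, gripper open.
Joint ranges: [-2.58, 2.58], [-0.38, 2.09], [-1.3, 1.39], [0.25, 2.4], [-1.5, 4.64], [0.08, 2.09], [-2.65, 2.65]. Speed limits (rad/s): [2.22, 2.22, 2.79, 2.79, 3.14, 3.14, 3.14].

INTERFACE

Orientations are given as [roll, pitch, yaw] about the fixed x, y, z axes, in that order (R = Rz(yaw) Ry(pitch) Rx(roll)).
In Python, from bench import robot gives the robot as it stands. The module is installed in compiled form; this text tells all that it offers.
- The arm moves only by the shell command python3 -m jog 'ROWS' [FORCE]. ROWS is JSON, a list of rows, each an object with "gripper": the finger opening in mm, from 0 to 87; "translation": the shift along the tool's x, y, z in units of 50 mm (1.0 is 50 mm), a list of three; "rot": the turn, a rotation vector about the tool's x, y, z in units of 8 degrees (1.0 is 8 degrees), a list of three. In form: [{"gripper": gripper, "translation": [tx, ty, tz], "rot": [wx, wy, wz]}, ...]. A call has 1 to 10 rows; each row is the pose to reach, as a shift and turn from the pose commanded when the call began, along the tool's axes at that moment; what a row does not reach only later rows make up. A row lasts 1/8 s, in which the tool goes at most 62.5 mm and 10.7 degrees, less where a joint would pass 70% of its speed; a pose out of reach is approached as far as the arm can. A call with a gripper value outside its range is refused whole. The fingers move at their own pace and stop on an object; FORCE is the grip in N (left out, the last holds). Time passes only in rows, so rows that repeat a pose let the fingers close. It gives the time, the measured TCP pose, the force, the opening and the grip force at its end, in the units of the state.
- robot.read_state(): the state, without advancing time (a new reading comes with each control period).
- robot.read_camera(name): name is "scene" or "top"; returns a dict with "frame" (400x640x3 uint8, blue, green, red), "range_z" (400x640 float32, m along the optical axis (not along the pixel's ray), 0 where there is no reading), "fx", "fy", "cx", "cy" (pixels), "R" (3x3) and "t" (3): a world point X has camera coordinates R X + t. Camera axes: x right, y down, z forward; pixel columns grow to the right and rows downward; lengths in m; the calibration is good to about 2 mm. A picture is of the moment at which its call begins.
- robot.close_job(): hands the job in; it is judged then, once.
Trained networks look in a picture, given as the dict that the camera call returned (one of the last four; its "shot" number tells which), for a name from the list of things; names that differ only in an ending like _2 or _b are one class to them, and where a whole thing is asked for, a point or a joint stands for the part that bears it (a point fixed in the world has none). Each returns a list of dicts, best first, with "p" (0 to 1); they miss things now and then, are a little off and sometimes report something else, mostly with a low value. They report only what shows in the picture. A call takes as long as a camera call. They do not tell look-alikes from the thing itself.
- robot.spot_in(picture, thing): "xyz" ([x, y, z] in m, in the coordinates of the camera as it stood for that picture, good to about 4 mm: the middle of the surface that is visible of it).
- robot.spot_point(picture, thing): "xyz" ([x, y, z] in m, in the coordinates of the camera as it stood for that picture, good to about 4 mm: a listed point, or the origin of a listed thing).
The state is a dict: "clock": time; "q": joint angles; "qd": joint speeds; "tau": joint torques, N m; "tool_pos": TCP position; "tool_rot": TCP orientation; "contact_force": force on the tool from outside, world axes, zero at the start; "torque": the same for the moment, N m; "grip_width": finger opening in m; "grasp_force": force on a finger pad.
Only numpy, scipy, OpenCV 4.12 (cv2) and the standard library are available. Lean on these libraries where they do the work, as an engineer would, in place of code of your own. Each camera call takes 0.05 s, during which the arm holds its last target. There are 200 camera calls.

TASK

Pack the culture media for transport: with the spatula, lever the case's lid up at the pry slot and swing it fully open, then stand every bottle upright in a cell of its own, leaving the blue cool pack in its cell. Shut the lid fully and have the spatula lying back inside its white tray at the end; leave everything else on the bench where it is.

Things in the scene. Friction and masses are not known exactly. Their poses are not given: they have to be found in the camera images.
- case: White transport case, fixed; base 168 mm deep (its x), 242 mm wide (its y), 62 mm high, walls 8 mm. Origin: centre of the underside, on the bench. Its front faces its own -x (roughly world -y, the robot's right); a lip along the whole front sticks out 24 mm, top level with the rim at 62 mm. The lid's hinge runs along its y at x = +84 mm, z = 62 mm.
- cells (a point): Centre of the case's inner floor, 8 mm above the bench, axes as the case's. 2 rows of 3 cells, in dark grey foam, are centred at x = -38 or +38 mm, y = -74, 0 or +74 mm from here. The dividers are 4 mm thick, their tops 46 mm above the bench; a cell measures 74 mm (x) by 70 mm or more (y).
- slot (a point): Pry slot: centre of its mouth, at the outer edge of the front lip, 58 mm above the bench. A gap under the lid's lip, 46 mm wide (case y), 8 mm high (54 to 62 mm above the bench), 24 mm deep (case +x), blind at the front wall. Its floor is blue, and so is a patch on the lid's lip above it.
- lid (a joint): Angle of the pale blue lid, rad: 0 shut, 1.65 fully open (stop; upright, leaning a little back). A shell 50 mm deep (top 112 mm above the bench when shut), walls 8 mm, with a front lip 24 mm deep, 8 mm thick, flush on the base's lip: no finger gets under it. Stiff hinge: it stays at any angle; at the lip 2 to 4 N raise it, 1 to 2 N push it down.
- lid_hinge (a point): Middle of the lid's hinge line, 62 mm above the bench. The hinge axis is the case's y.
- lid_edge (a point): Middle of the outer lower edge of the lid's front lip; moves with the lid, 192 mm from the hinge line; right above the mouth of the slot when shut.
- tray: White instrument tray fixed to the bench, 210 mm (its x) x 105 mm (its y), rim 12 mm high, floor 3 mm, walls 3 mm. Origin: centre of the underside.
- spatula: Flat steel spatula with a black handle, lying in the tray, blade along its +x. Handle x -92 to +2 mm, 16 mm wide (y), 20 mm high (z 0 to 20 mm); blade 20 mm wide, 3 mm thick, at z = 10 mm, to x = +77 mm. Origin: on the underside near the front end of the handle; mass 0.09 kg, balance point about x = -30 mm.
- spatula_tip (a point): Middle of the blade's end, x = 77 mm, z = 10 mm in the spatula's frame.
- spatula_end (a point): Middle of the handle's rear end, x = -92 mm, z = 10 mm in the spatula's frame.
- mat: Thin teal bench mat, 260 x 180 mm, 2 mm thick, fixed; the bottles stand on it. Origin: centre of the underside.
- bottle1: Pink media bottle with a red cap, standing on the mat: body 56 mm diameter, shoulder from 54 mm, cap 40 mm diameter from 62 to 88 mm high, mass 0.11 to 0.23 kg. Origin: centre of the underside, z up. 3 to 5 of the five bottles are present, in any places.
- bottle2: Pink media bottle with a red cap, standing on the mat: body 56 mm diameter, shoulder from 54 mm, cap 40 mm diameter from 62 to 88 mm high, mass 0.11 to 0.23 kg. Origin: centre of the underside, z up. 3 to 5 of the five bottles are present, in any places.
- bottle3: Pink media bottle with a red cap, standing on the mat: body 56 mm diameter, shoulder from 54 mm, cap 40 mm diameter from 62 to 88 mm high, mass 0.11 to 0.23 kg. Origin: centre of the underside, z up. 3 to 5 of the five bottles are present, in any places.
- bottle4: Pink media bottle with a red cap, standing on the mat: body 56 mm diameter, shoulder from 54 mm, cap 40 mm diameter from 62 to 88 mm high, mass 0.11 to 0.23 kg. Origin: centre of the underside, z up. 3 to 5 of the five bottles are present, in any places.
- bottle5: Pink media bottle with a red cap, standing on the mat: body 56 mm diameter, shoulder from 54 mm, cap 40 mm diameter from 62 to 88 mm high, mass 0.11 to 0.23 kg. Origin: centre of the underside, z up. 3 to 5 of the five bottles are present, in any places.
- pack1: Blue cool pack 52 x 52 mm, 80 mm high, with a small white stopper; stands upright in a cell of the case (under the lid at the start). Origin: centre of the underside. Only one of the three is present; which one, and so its cell, varies.
- pack2: Blue cool pack 52 x 52 mm, 80 mm high, with a small white stopper; stands upright in a cell of the case (under the lid at the start). Origin: centre of the underside. Only one of the three is present; which one, and so its cell, varies.
- pack3: Blue cool pack 52 x 52 mm, 80 mm high, with a small white stopper; stands upright in a cell of the case (under the lid at the start). Origin: centre of the underside. Only one of the three is present; which one, and so its cell, varies.
- specimen_cup: Orange lidded specimen cup, 66 mm diameter, 60 mm high, at the back beyond the case. Bystander. Origin: centre of the underside.
- dishes: Stack of three pale culture dishes, 90 mm diameter, 41 mm high, beyond the bottles. Bystander. Origin: centre of the underside.
- timer: White bench timer, 60 x 65 x 18 mm, near the robot. Bystander. Origin: centre of the underside.
- marker: Black marker pen, 120 mm long, 13 mm thick, near the robot. Bystander. Origin: centre of the underside.
- tube_rack: White tube rack, 60 x 160 mm, about 105 mm high with its tubes, at the back. Bystander. Origin: centre of the underside.
Things that resemble listed ones, but are neither listed nor needed, are in the scene too. Leave any black or green look-alike of the bottle2 alone. Leave any yellow look-alike of the spatula alone.

How it is judged:
By the outcome, as a careful person would: the job done as asked, in the order asked, and still so for the second after the job is handed in, with the robot touching nothing.
Of bottle1, bottle2, bottle3, bottle4, bottle5 only 3 to 5 are there at a start; the rules pass over those that are not, and their reading is None.
Of pack1, pack2, pack3 only 1 to 1 are there at a start; the rules pass over those that are not, and their reading is None.
At some moment in a run one of bottle1, bottle2, bottle3, bottle4, bottle5 may be knocked a few centimetres aside while the robot is not near it.
It also fails if it takes over 210 s, if anything falls off the work surface, if the arm or the gripper's body presses on something with over 40 N, if the wrist force passes 120 N, or if a joint passes its speed limit or range.

## Working session

There is one attempt and no reset: what is moved stays moved. The work goes in short steps, Python scripts to look and compute and a shell command to move; the robot and the scene stay as the last step left them, time stands still between calls to the robot, and variables do not carry over. Pictures are saved under pics/ and viewed, at most 14 in all, crops included, and the job is handed in when it is done.

```bash
mkdir -p pics
cat > h.py <<'E'
import numpy as np, cv2
from bench import robot
from scipy.spatial.transform import Rotation as Ro
def cam(n,name=None,crop=None,scale=1):
    p=robot.read_camera(n)
    if name:
        f=p["frame"]
        if crop: f=f[crop[1]:crop[3],crop[0]:crop[2]]
        cv2.imwrite("pics/"+name+".png",cv2.resize(f,None,fx=scale,fy=scale,interpolation=cv2.INTER_CUBIC))
    return p
def w(p,c): return np.array(p["R"]).T@(np.array(c)-np.array(p["t"]))
def pix(p,X):
    c=np.array(p["R"])@np.array(X)+np.array(p["t"]); return np.round([p["fx"]*c[0]/c[2]+p["cx"],p["fy"]*c[1]/c[2]+p["cy"]]).astype(int)
def cloud(p):
    z=p["range_z"]; v,u=np.mgrid[:400,:640]
    C=np.stack([(u-p["cx"])/p["fx"]*z,(v-p["cy"])/p["fy"]*z,z],-1)
    W=(C-np.array(p["t"]))@np.array(p["R"]); W[z==0]=np.nan; return W
def find(p,th,f="spot_point",n=6,pmin=.2):
    for d in getattr(robot,f)(p,th)[:n]:
        if d["p"]>pmin:
            X=w(p,d["xyz"]); print(th,f[5:],round(d["p"],2),np.round(X,4),pix(p,X))
def st():
    s=robot.read_state(); R=Ro.from_euler('xyz',s["tool_rot"]).as_matrix()
    print("t",round(s["clock"],2),"pos",np.round(s["tool_pos"],4),"rot",np.round(s["tool_rot"],3),"F",np.round(s["contact_force"],1),"w",round(s["grip_width"],4),"g",round(s["grasp_force"],1)); return s,R
def go(P,rpy=None,yaw=None):
    "print units of translation (50mm) and rot (8deg) to target from measured pose"
    s,R=st()
    print("trans",np.round(R.T@(np.array(P)-s["tool_pos"])/.05,3))
    if yaw is not None: rpy=[np.pi,0,yaw]
    if rpy is not None:
        print("rot",np.round(Ro.from_matrix(R.T@Ro.from_euler('xyz',rpy).as_matrix()).as_rotvec()/np.radians(8),3))
E
python3 - <<'E'
from h import *
s,R=st(); print(np.round(R,3))
for n in("top","scene"):
    p=cam(n,n+"0"); print(n,"cam at",np.round(-np.array(p["R"]).T@p["t"],3))
    for th in("case","slot","lid_hinge","lid_edge","tray","spatula","spatula_tip","spatula_end","mat","bottle1","timer","marker","specimen_cup","tube_rack","dishes"): find(p,th)
E
```

```text
t 0.0 pos [0.2865 0.583  0.2437] rot [-3.14   0.     2.685] F [-0.2 -1.  -0. ] w 0.087 g 0.0
[[-0.897  0.441 -0.001]
 [ 0.441  0.897 -0.002]
 [-0.    -0.002 -1.   ]]
top cam at [ 0.364 -0.11   1.074]
case point 0.76 [ 0.5652  0.1926 -0.0017] [226 195]
slot point 0.71 [ 0.5898 -0.0807  0.0134] [319 187]
slot point 0.61 [0.5604 0.0879 0.0586] [258 193]
slot point 0.46 [ 0.3397 -0.1822 -0.0007] [353 275]
lid_edge point 0.64 [0.5619 0.0857 0.0627] [258 192]
tray point 0.88 [ 0.5176 -0.0975 -0.0025] [324 212]
tray point 0.24 [0.5605 0.1943 0.001 ] [225 196]
spatula point 0.7 [ 0.4999 -0.2643  0.0082] [382 219]
spatula point 0.69 [ 0.515  -0.096   0.0075] [323 213]
spatula point 0.69 [ 0.3083  0.1879 -0.0036] [222 284]
spatula_tip point 0.8 [0.2813 0.1169 0.011 ] [245 295]
spatula_tip point 0.68 [ 0.5909 -0.0809  0.0151] [319 186]
spatula_tip point 0.38 [ 0.3436 -0.1865 -0.0019] [354 274]
spatula_end point 0.84 [0.348  0.2762 0.0084] [191 269]
spatula_end point 0.68 [ 0.4255 -0.1122  0.0114] [329 244]
spatula_end point 0.41 [ 0.34   -0.1826  0.0007] [353 275]
bottle1 point 0.92 [ 0.4938 -0
[... 1723 characters left out ...]
892 -0.0011] [244 193]
bottle1 point 0.96 [ 0.5003 -0.2617  0.0027] [273 246]
bottle1 point 0.9 [ 0.3714  0.0323 -0.0004] [305 144]
bottle1 point 0.87 [ 0.4183 -0.348   0.0065] [224 252]
bottle1 point 0.81 [ 0.594  -0.2589  0.004 ] [304 266]
bottle1 point 0.77 [ 0.4921 -0.4898 -0.0036] [207 317]
timer point 0.83 [ 0.341  -0.184  -0.0004] [245 191]
marker point 0.67 [ 0.3295 -0.3329 -0.0009] [203 229]
marker point 0.43 [ 0.595  -0.2581  0.0056] [304 266]
specimen_cup point 0.73 [ 0.5147 -0.0957  0.0026] [318 202]
specimen_cup point 0.72 [0.7721 0.0799 0.0044] [439 207]
specimen_cup point 0.71 [ 0.3438 -0.1868  0.0006] [245 192]
tube_rack point 0.89 [ 7.691e-01  2.327e-01 -4.000e-04] [466 168]
```

View pics/top0.png

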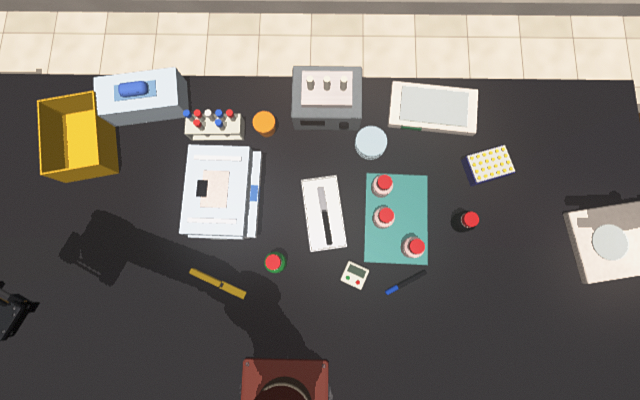

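View pics/scene0.png

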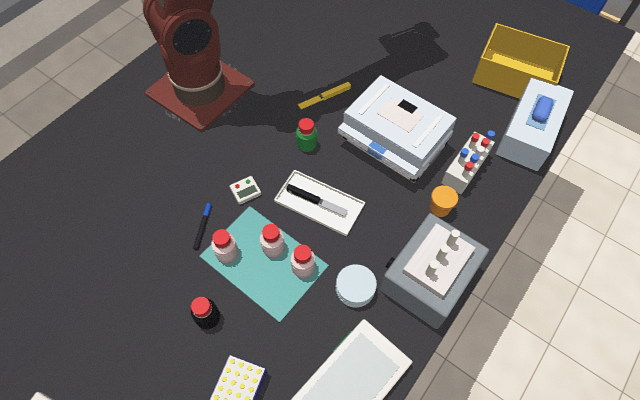

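The three pink bottles stand on the mat at top-picture px (379,187), (381,218) and (411,247). Look-alikes for them are the green one at (278,262) and the black one at (458,223). Spatula candidates are the black-handled one in the white tray at (323,213), which I choose, and the yellow one at (218,284), which is a decoy. I'll check this in a crop and refine the case pose.

Run:
```python
from h import *
for n in("top","scene"):
    p=cam(n,n+"_c",(290,160,440,270) if n=="top" else None,5 if n=="top" else 1); W=cloud(p); x,y,z=W[...,0],W[...,1],W[...,2]
    def rect(m,nm):
        m=cv2.morphologyEx(m.astype(np.uint8),cv2.MORPH_OPEN,np.ones((2,2))); k,l,s,_=cv2.connectedComponentsWithStats(m); 
        if k<2: print(nm,"none");return
        m=l==1+np.argmax(s[1:,4]); P=W[m][:,:2].astype(np.float32); r=cv2.minAreaRect(P*1000); print(n,nm,m.sum(),np.round(r[0],1),np.round(r[1],1),round(r[2],1),"z",np.round(np.median(z[m]),4))
    roi=(abs(x-.56)<.17)&(abs(y-.2)<.16)
    rect(roi&(abs(z-.112)<.006),"lidtop"); rect(roi&(abs(z-.07)<.005)&(y<.13),"lip")
    f=p["frame"].astype(int); tr=(abs(x-.515)<.11)&(abs(y+.097)<.055)
    rect(tr&(f.sum(-1)<200)&(z>.01),"handle"); rect(tr&(z>.006)&(z<.035)&(abs(y+.097)<.035)&(abs(x-.515)<.09),"spat")
    rect((abs(x-.515)<.13)&(abs(y+.097)<.075)&(f.sum(-1)>330)&(z<.03),"tray")
```

```text
top lidtop 5601 [558.6 212.9] [207.1 240.9] 88.7 z nan
top lip 796 [nan nan] [0. 0.] 0.0 z nan
top handle 6 [ 426.  -116.2] [3.  5.7] 0.9 z 0.0215
top spat 353 [ 505.6 -101.4] [165.9  19.4] 10.3 z nan
top tray 2580 [513.4 -98.4] [214.6 107.6] 9.4 z nan
scene lidtop 4649 [568.3 198.5] [170.7 238.6] 86.2 z nan
scene lip 831 [570.9  94.9] [246.2  69.2] 11.6 z nan
scene handle 235 [ 476.9 -107.7] [90.9 15.2] 10.7 z nan
scene spat 506 [512.2 -94.7] [165.7  28.8] 16.7 z nan
scene tray 2827 [nan nan] [0. 0.] 0.0 z nan
```

View pics/top_c.png

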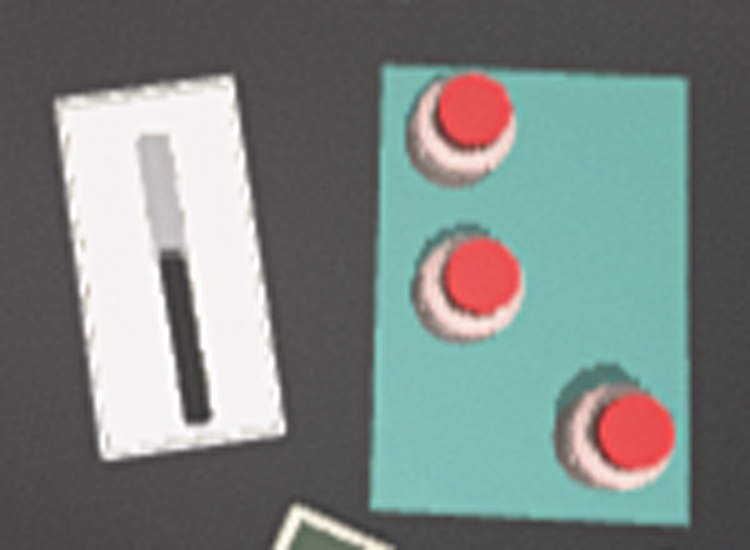

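The crop confirms the black-handled spatula in the tray (blade pointing up the picture, +x) and three red-capped pink bottles. Next: the case yaw and the approach numbers.

Run:
```python
from h import *
def edge(p,zlo,zhi,fn,n):
    W=cloud(p).reshape(-1,3); W=W[~np.isnan(W[:,0])]
    m=(W[:,2]>zlo)&(W[:,2]<zhi)&(abs(W[:,0]-.563)<.105)&(W[:,1]>.05)&(W[:,1]<.33); W=W[m]
    X=[];Y=[]
    for a in np.arange(.46,.66,.008):
        q=W[(W[:,0]>=a)&(W[:,0]<a+.008)][:,1]
        if len(q)>3: X.append(a+.004);Y.append(fn(q))
    X=np.array(X);Y=np.array(Y)
    for _ in range(3):
        c=np.polyfit(X,Y,1); r=abs(Y-np.polyval(c,X)); k=r<max(.003,2*np.median(r)); X,Y=X[k],Y[k]
    print(n,"slope deg",round(np.degrees(np.arctan(c[0])),2),"y@.563",round(np.polyval(c,.563),4),len(X))
for n in("top","scene"):
    p=cam(n)
    edge(p,.106,.118,np.min,n+" lidtop front"); edge(p,.106,.118,np.max,n+" lidtop back"); edge(p,.063,.077,np.min,n+" lip front")
    W=cloud(p).reshape(-1,3); m=(abs(W[:,2]-.112)<.006)&(abs(W[:,1]-.2)<.06)&(abs(W[:,0]-.56)<.2); print("x range", np.nanpercentile(W[m][:,0],[.5,99.5]))
go([.501,-.099,.12],yaw=.185)
```

```text
top lidtop front slope deg -0.86 y@.563 0.1093 25
top lidtop back slope deg -1.05 y@.563 0.2761 25
top lip front slope deg -1.09 y@.563 0.0853 25
x range [0.43944639 0.67885154]
scene lidtop front slope deg -1.31 y@.563 0.1085 25
scene lidtop back slope deg -1.4 y@.563 0.2772 25
scene lip front slope deg -1.03 y@.563 0.0844 25
x range [0.44507749 0.68484926]
t 1.8 pos [0.2867 0.5833 0.2445] rot [-3.142  0.     2.685] F [-0.5 -0.4  0.1] w 0.0871 g 0.0
trans [ -9.866 -10.357   2.491]
rot [ 0.     0.    17.904]
```

```bash
python3 -m jog '[{"gripper":60,"translation":[-1.0,-1.0,0],"rot":[0,0,1.3]},{"gripper":40,"translation":[-2,-2.1,0],"rot":[0,0,2.6]},{"gripper":40,"translation":[-3,-3.1,0],"rot":[0,0,3.9]},{"gripper":40,"translation":[-4,-4.2,0],"rot":[0,0,5.2]},{"gripper":40,"translation":[-5,-5.2,0],"rot":[0,0,6.5]},{"gripper":40,"translation":[-6,-6.3,0],"rot":[0,0,7.8]},{"gripper":40,"translation":[-7,-7.3,0],"rot":[0,0,9.1]},{"gripper":40,"translation":[-8,-8.4,0],"rot":[0,0,10.4]},{"gripper":40,"translation":[-9,-9.4,0],"rot":[0,0,11.7]},{"gripper":40,"translation":[-9.866,-10.357,0],"rot":[0,0,13]}]' 60; python3 -c "
from h import *
go([.501,-.099,.08],yaw=.185)"
```

```text
clock: 3.05
tool_pos: [0.4749, -0.0147, 0.245]
tool_rot: [3.141, -0.001, 0.864]
contact_force: [0.8, 0.5, -0.6]
grip_width: 0.0397
grasp_force: 0.0
t 3.05 pos [ 0.4749 -0.0147  0.245 ] rot [ 3.141e+00 -1.000e-03  8.640e-01] F [ 0.8  0.5 -0.6] w 0.0397 g 0.0
trans [-0.947  1.491  3.299]
rot [-1.000e-03 -1.000e-02  4.862e+00]
```

```bash
python3 -m jog '[{"gripper":40,"translation":[0,0,0],"rot":[0,0,0]},{"gripper":40,"translation":[0,0,0],"rot":[0,0,0]}]'; python3 -c "
from h import *
go([.501,-.099,.08],yaw=.185)"
```

```text
clock: 3.3
tool_pos: [0.4744, -0.0124, 0.2446]
tool_rot: [-3.141, -0.0, 0.87]
contact_force: [-0.2, 0.2, 0.4]
grip_width: 0.0398
grasp_force: 0.0
t 3.3 pos [ 0.4744 -0.0124  0.2446] rot [-3.141 -0.     0.87 ] F [-0.2  0.2  0.4] w 0.0398 g 0.0
trans [-0.983  1.525  3.29 ]
rot [-3.000e-03 -1.000e-03  4.907e+00]
```

```bash
python3 -m jog '[{"gripper":40,"translation":[-0.4,0.6,0.8],"rot":[0,0,1.2]},{"gripper":40,"translation":[-0.7,1.1,1.6],"rot":[0,0,2.4]},{"gripper":40,"translation":[-0.98,1.52,2.4],"rot":[0,0,3.6]},{"gripper":40,"translation":[-0.98,1.52,3.0],"rot":[0,0,4.9]},{"gripper":40,"translation":[-0.98,1.52,3.29],"rot":[0,0,4.9]},{"gripper":40,"translation":[-0.98,1.52,3.29],"rot":[0,0,4.9]}]'
python3 - <<'E'
from h import *
go([.501,-.099,.028],yaw=.185)
for n in("top","scene"):
    p=cam(n); find(p,"spatula_end",pmin=.3);find(p,"spatula_tip",pmin=.3)
E
```

```text
clock: 4.05
tool_pos: [0.5007, -0.0978, 0.0796]
tool_rot: [-3.141, 0.002, 0.192]
contact_force: [0.0, 0.7, 0.1]
grip_width: 0.0404
grasp_force: 0.0
t 4.05 pos [ 0.5007 -0.0978  0.0796] rot [-3.141e+00  2.000e-03  1.920e-01] F [0.  0.7 0.1] w 0.0404 g 0.0
trans [0.003 0.025 1.032]
rot [-0.003  0.011  0.05 ]
spatula_end point 0.86 [0.3451 0.2774 0.0116] [190 270]
spatula_tip point 0.84 [0.2783 0.118  0.0093] [245 296]
spatula_tip point 0.57 [0.5598 0.0841 0.0602] [259 193]
spatula_tip point 0.53 [ 0.5895 -0.0857  0.0158] [344 212]
```

```bash
python3 -m jog '[{"gripper":40,"translation":[0,0.02,0.5],"rot":[0,0,0.05]},{"gripper":40,"translation":[0,0.02,1.01],"rot":[0,0,0.05]},{"gripper":40,"translation":[0,0.02,1.01],"rot":[0,0,0.05]},{"gripper":0,"translation":[0,0.02,1.01],"rot":[0,0,0.05]},{"gripper":0,"translation":[0,0.02,1.01],"rot":[0,0,0.05]},{"gripper":0,"translation":[0,0.02,1.01],"rot":[0,0,0.05]},{"gripper":0,"translation":[0,0.02,1.01],"rot":[0,0,0.05]},{"gripper":0,"translation":[0,0.02,1.01],"rot":[0,0,0.05]}]' 60; python3 -m jog '[{"gripper":0,"translation":[0,0,-0.5],"rot":[0,0,0]},{"gripper":0,"translation":[0,0,-1.5],"rot":[0,0,0]},{"gripper":0,"translation":[0,0,-2.0],"rot":[0,0,0]},{"gripper":0,"translation":[0,0,-2.0],"rot":[0,0,0]}]';  python3 - <<'E'
from h import *
go([.56,-.05,.13],yaw=1.551)
for n in("top","scene"):
    p=cam(n,n+"g",(270,140,420,260) if n=="scene" else None,4 if n=="scene" else 1); find(p,"spatula_end",pmin=.3);find(p,"spatula_tip",pmin=.3)
E
```

```text
clock: 5.35
tool_pos: [0.5016, -0.1002, 0.0302]
tool_rot: [-3.141, -0.001, 0.179]
contact_force: [-1.3, 1.3, 6.2]
grip_width: 0.0151
grasp_force: 60.0
clock: 5.85
tool_pos: [0.5023, -0.1002, 0.1313]
tool_rot: [-3.141, -0.004, 0.179]
contact_force: [0.5, -0.3, -1.2]
grip_width: 0.0154
grasp_force: 60.0
t 5.85 pos [ 0.5023 -0.1002  0.1313] rot [-3.141 -0.004  0.179] F [ 0.5 -0.3 -1.2] w 0.0154 g 60.0
trans [ 1.313 -0.783  0.03 ]
rot [ 0.017 -0.023 -9.829]
spatula_end point 0.71 [0.3431 0.2786 0.0099] [190 271]
spatula_tip point 0.7 [0.2766 0.1192 0.0075] [245 296]
spatula_end point 0.86 [ 0.4296 -0.1132  0.1094] [286 167]
spatula_end point 0.59 [0.3482 0.2763 0.0114] [349  85]
spatula_end point 0.41 [0.5659 0.0932 0.0576] [377 152]
spatula_end point 0.31 [ 0.5936 -0.2598  0.0029] [303 266]
spatula_tip point 0.7 [ 0.5929 -0.0834  0.1121] [348 193]
```

View pics/sceneg.png

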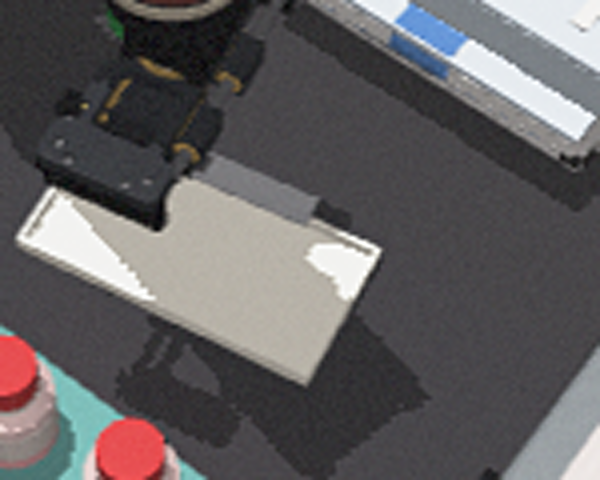

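```bash
python3 -m jog '[{"gripper":0,"translation":[0.2,-0.1,0],"rot":[0,0,-1.2]},{"gripper":0,"translation":[0.4,-0.3,0],"rot":[0,0,-2.5]},{"gripper":0,"translation":[0.7,-0.5,0],"rot":[0,0,-3.8]},{"gripper":0,"translation":[1,-0.7,0],"rot":[0,0,-5.1]},{"gripper":0,"translation":[1.3,-0.9,0],"rot":[0,0,-6.4]},{"gripper":0,"translation":[1.3,-0.9,0],"rot":[0,0,-7.7]},{"gripper":0,"translation":[1.3,-1.1,0],"rot":[0,0,-9]},{"gripper":0,"translation":[1.3,-1.1,0],"rot":[0,0,-9.83]},{"gripper":0,"translation":[1.3,-1.1,0],"rot":[0,0,-9.83]}]' 60;  python3 - <<'E'
from h import *
go([.5575,-.0215,.0752],yaw=1.551)
for n in("top","scene"):
    p=cam(n); find(p,"spatula_tip",pmin=.4);find(p,"slot",pmin=.4)
E
```

```text
clock: 7.28
tool_pos: [0.555, -0.0346, 0.1288]
tool_rot: [-3.14, 0.0, 1.55]
contact_force: [0.6, 0.1, -0.3]
grip_width: 0.0153
grasp_force: 60.0
t 7.28 pos [ 0.555  -0.0346  0.1288] rot [-3.14  0.    1.55] F [ 0.6  0.1 -0.3] w 0.0153 g 60.0
trans [0.264 0.046 1.072]
rot [-0.009  0.002 -0.006]
spatula_tip point 0.59 [0.2825 0.1202 0.0105] [299 107]
slot point 0.58 [0.563  0.0917 0.0579] [376 152]
```

```bash
python3 -m jog '[{"gripper":0,"translation":[0.1,0.046,0.4],"rot":[0,0,0]},{"gripper":0,"translation":[0.26,0.046,0.8],"rot":[0,0,0]},{"gripper":0,"translation":[0.26,0.046,1.07],"rot":[0,0,0]},{"gripper":0,"translation":[0.26,0.046,1.07],"rot":[0,0,0]},{"gripper":0,"translation":[0.26,0.046,1.07],"rot":[0,0,0]}]';  python3 - <<'E'
from h import *
go([.5575,-.0215,.0752],yaw=1.551)
for n in("top","scene"):
    p=cam(n,n+"s",(330,110,430,185) if n=="scene" else (230,160,320,230),6); find(p,"spatula_tip",pmin=.4)
    W=cloud(p).reshape(-1,3); m=(abs(W[:,0]-.558)<.02)&(W[:,1]>.02)&(W[:,1]<.11)&(W[:,2]>.03)
    for a in np.arange(.02,.11,.005):
        q=W[m&(W[:,1]>=a)&(W[:,1]<a+.005)]; print(n,round(a,3),len(q),np.round(np.median(q,0),4) if len(q) else "")
E
```

```text
clock: 8.2
tool_pos: [0.5583, -0.0221, 0.0767]
tool_rot: [3.141, 0.0, 1.55]
contact_force: [0.9, -0.3, -0.6]
grip_width: 0.0155
grasp_force: 60.0
t 8.2 pos [ 0.5583 -0.0221  0.0767] rot [3.141 0.    1.55 ] F [ 0.9 -0.3 -0.6] w 0.0155 g 60.0
trans [ 0.012 -0.017  0.03 ]
rot [ 0.006  0.001 -0.006]
top 0.02 52 [0.5562 0.0221 0.485 ]
top 0.025 13 [0.5446 0.0257 0.4915]
top 0.03 0 
top 0.035 0 
top 0.04 0 
top 0.045 0 
top 0.05 0 
top 0.055 0 
top 0.06 0 
top 0.065 0 
top 0.07 0 
top 0.075 0 
top 0.08 0 
top 0.085 0 
top 0.09 0 
top 0.095 0 
top 0.1 0 
top 0.105 0 
spatula_tip point 0.59 [0.2852 0.1188 0.011 ] [300 107]
scene 0.02 51 [0.5572 0.023  0.4891]
scene 0.025 17 [0.546  0.0258 0.495 ]
scene 0.03 0 
scene 0.035 0 
scene 0.04 0 
scene 0.045 0 
scene 0.05 0 
scene 0.055 0 
scene 0.06 0 
scene 0.065 0 
scene 0.07 0 
scene 0.075 0 
scene 0.08 8 [0.5701 0.0845 0.0562]
scene 0.085 64 [0.5595 0.0872 0.0638]
scene 0.09 30 [0.5585 0.0919 0.0696]
scene 0.095 22 [0.5657 0.0973 0.0718]
scene 0.1 25 [0.5591 0.1028 0.071 ]
scene 0.105 63 [0.5628 0.1091 0.0881]
```

View pics/scenes.png

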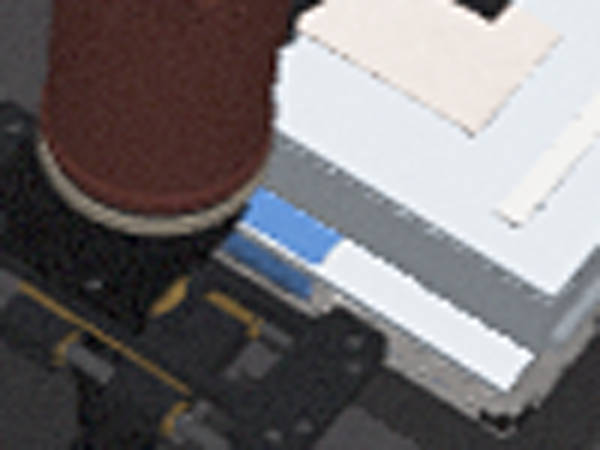

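```bash
python3 -m jog '[{"gripper":0,"translation":[0.1,0,0.03],"rot":[0,0,0]},{"gripper":0,"translation":[0.2,0,0.03],"rot":[0,0,0]},{"gripper":0,"translation":[0.3,0,0.03],"rot":[0,0,0]},{"gripper":0,"translation":[0.4,0,0.03],"rot":[0,0,0]},{"gripper":0,"translation":[0.4,0,0.03],"rot":[0,0,0]}]'; python3 -m jog '[{"gripper":0,"translation":[0.1,0,0],"rot":[0,0,0]},{"gripper":0,"translation":[0.2,0,0],"rot":[0,0,0]},{"gripper":0,"translation":[0.28,0,0],"rot":[0,0,0]},{"gripper":0,"translation":[0.28,0,0],"rot":[0,0,0]}]'; python3 -c "
from h import *
st()"
```

```text
clock: 9.02
tool_pos: [0.5583, -0.0009, 0.0745]
tool_rot: [-3.142, -0.0, 1.552]
contact_force: [0.2, -0.4, -1.2]
grip_width: 0.0152
grasp_force: 60.0
clock: 9.52
tool_pos: [0.5586, 0.0129, 0.0745]
tool_rot: [-3.142, -0.0, 1.552]
contact_force: [0.3, -0.3, -0.9]
grip_width: 0.0156
grasp_force: 60.0
t 9.53 pos [0.5586 0.0129 0.0745] rot [-3.142 -0.     1.552] F [ 0.3 -0.3 -0.9] w 0.0156 g 60.0
```

```bash
python3 -m jog '[{"gripper":0,"translation":[0,0,-0.06],"rot":[0,0,0]},{"gripper":0,"translation":[0.01,0,-0.15],"rot":[0,0,0]},{"gripper":0,"translation":[0.02,0,-0.3],"rot":[0,0,0]},{"gripper":0,"translation":[0.03,0,-0.45],"rot":[0,0,0]},{"gripper":0,"translation":[0.05,0,-0.66],"rot":[0,0,0]},{"gripper":0,"translation":[0.05,0,-0.66],"rot":[0,0,0]}]'
python3 - <<'E'
from h import *
s,R=st(); print(s["torque"])
for n in("top","scene"):
    p=cam(n,n+"l"); find(p,"lid_edge",pmin=.3); find(p,"spatula_tip",pmin=.4)
E
```

```text
clock: 10.28
tool_pos: [0.5592, 0.0154, 0.1087]
tool_rot: [3.14, -0.001, 1.551]
contact_force: [0.1, 0.3, -1.0]
grip_width: 0.0156
grasp_force: 60.0
t 10.28 pos [0.5592 0.0154 0.1087] rot [ 3.140e+00 -1.000e-03  1.551e+00] F [ 0.1  0.3 -1. ] w 0.0156 g 60.0
[-0.07524471  0.03090458  0.01090559]
spatula_tip point 0.65 [ 0.5947 -0.2566 -0.0029] [378 187]
lid_edge point 0.96 [0.5624 0.0908 0.0926] [377 144]
spatula_tip point 0.96 [0.283  0.1225 0.0129] [300 106]
```

View pics/scenel.png

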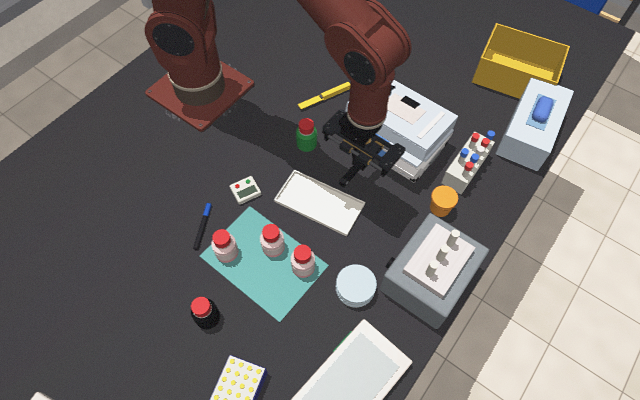

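```bash
python3 -m jog '[{"gripper":0,"translation":[0.08,0,-0.3],"rot":[0,0,0]},{"gripper":0,"translation":[0.16,0,-0.58],"rot":[0,0,0]},{"gripper":0,"translation":[0.28,0,-0.85],"rot":[0,0,0]},{"gripper":0,"translation":[0.41,0,-1.12],"rot":[0,0,0]},{"gripper":0,"translation":[0.57,0,-1.37],"rot":[0,0,0]},{"gripper":0,"translation":[0.75,0,-1.61],"rot":[0,0,0]},{"gripper":0,"translation":[0.75,0,-1.61],"rot":[0,0,0]}]'
python3 - <<'E'
from h import *
s,R=st(); print(s["torque"])
for n in("top","scene"):
    p=cam(n); find(p,"lid_edge",pmin=.3); find(p,"spatula_end",pmin=.4)
E
```

```text
clock: 11.45
tool_pos: [0.5602, 0.054, 0.1893]
tool_rot: [3.139, -0.001, 1.553]
contact_force: [-0.2, -0.2, -0.9]
grip_width: 0.0157
grasp_force: 60.0
t 11.45 pos [0.5602 0.054  0.1893] rot [ 3.139e+00 -1.000e-03  1.553e+00] F [-0.2 -0.2 -0.9] w 0.0157 g 60.0
[-0.07100858  0.03146117 -0.00754771]
spatula_end point 0.42 [ 0.5604 -0.0223  0.1693] [294 185]
lid_edge point 0.69 [0.5648 0.1312 0.1863] [391 111]
spatula_end point 0.63 [0.3469 0.2781 0.0109] [349  84]
spatula_end point 0.48 [ 0.5639 -0.0258  0.1681] [353 158]
```

```bash
python3 -m jog '[{"gripper":0,"translation":[0.2,0,-0.23],"rot":[0,0,0]},{"gripper":0,"translation":[0.43,0,-0.43],"rot":[0,0,0]},{"gripper":0,"translation":[0.67,0,-0.61],"rot":[0,0,0]},{"gripper":0,"translation":[0.92,0,-0.77],"rot":[0,0,0]},{"gripper":0,"translation":[1.18,0,-0.91],"rot":[0,0,0]},{"gripper":0,"translation":[1.46,0,-1.02],"rot":[0,0,0]},{"gripper":0,"translation":[1.75,0,-1.11],"rot":[0,0,0]},{"gripper":0,"translation":[2.04,0,-1.15],"rot":[0,0,0]},{"gripper":0,"translation":[2.34,0,-1.16],"rot":[0,0,0]},{"gripper":0,"translation":[2.64,0,-1.16],"rot":[0,0,0]}]';  python3 -m jog '[{"gripper":0,"translation":[0.1,0,0],"rot":[0,0,0]},{"gripper":0,"translation":[0.2,0,0],"rot":[0,0,0]},{"gripper":0,"translation":[0.28,0,0],"rot":[0,0,0]}]'
python3 - <<'E'
from h import *
s,R=st(); print(s["torque"])
for n in("top","scene"):
    p=cam(n); find(p,"lid_edge",pmin=.3)
E
```

```text
clock: 13.0
tool_pos: [0.562, 0.1855, 0.2459]
tool_rot: [-3.141, -0.0, 1.551]
contact_force: [-0.2, -1.5, -0.9]
grip_width: 0.0152
grasp_force: 60.0
clock: 13.38
tool_pos: [0.5621, 0.1982, 0.2458]
tool_rot: [-3.141, 0.0, 1.551]
contact_force: [-0.9, -0.4, -0.9]
grip_width: 0.0155
grasp_force: 60.0
t 13.38 pos [0.5621 0.1982 0.2458] rot [-3.141  0.     1.551] F [-0.9 -0.4 -0.9] w 0.0155 g 60.0
[-0.38899906  0.1348231   0.01016702]
lid_edge point 0.67 [0.5653 0.2914 0.2527] [153 173]
lid_edge point 0.63 [ 0.7722  0.0881 -0.002 ] [265 129]
lid_edge point 0.62 [ 0.3241 -0.3315 -0.0015] [406 282]
lid_edge point 0.55 [0.5695 0.2956 0.2548] [433  52]
```

```bash
python3 -m jog '[{"gripper":0,"translation":[0.05,0,0],"rot":[0,0,0]},{"gripper":0,"translation":[0.1,0,0],"rot":[0,0,0]},{"gripper":0,"translation":[0.1,0,0],"rot":[0,0,0]}]'; python3 -m jog '[{"gripper":0,"translation":[-1,0,0],"rot":[0,0,0]},{"gripper":0,"translation":[-2,0,0],"rot":[0,0,0]},{"gripper":0,"translation":[-3,0,0],"rot":[0,0,0]},{"gripper":0,"translation":[-4.5,0,0],"rot":[0,0,0]},{"gripper":0,"translation":[-4.5,0,0],"rot":[0,0,0]}]'
python3 - <<'E'
from h import *
for n in("scene","top"):
    p=cam(n,n+"o"); find(p,"lid_edge",pmin=.3);find(p,"pack1",pmin=.3);find(p,"bottle1",pmin=.4);find(p,"spatula_tip",pmin=.4);find(p,"spatula_end",pmin=.4)
go([.502,-.0995,.12],yaw=.185)
E
```

```text
clock: 13.95
tool_pos: [0.5627, 0.1991, 0.2459]
tool_rot: [-3.141, 0.005, 1.547]
contact_force: [-2.2, -12.6, 1.2]
grip_width: 0.0153
grasp_force: 60.0
clock: 14.58
tool_pos: [0.5576, -0.0269, 0.2467]
tool_rot: [3.14, 0.001, 1.544]
contact_force: [0.7, 0.1, -0.8]
grip_width: 0.0155
grasp_force: 60.0
lid_edge point 0.63 [0.568  0.2914 0.256 ] [432  53]
lid_edge point 0.37 [0.5643 0.2794 0.0636] [415 107]
bottle1 point 0.78 [ 0.5958 -0.258   0.0041] [304 266]
bottle1 point 0.78 [0.3727 0.0345 0.0019] [306 143]
bottle1 point 0.73 [ 0.5043 -0.2637  0.0033] [274 247]
bottle1 point 0.68 [ 0.4919 -0.4891  0.0017] [207 316]
bottle1 point 0.66 [ 0.4176 -0.3429  0.0049] [226 251]
spatula_tip point 0.65 [0.2852 0.1174 0.0159] [299 107]
spatula_end point 0.72 [ 0.5589 -0.106   0.2255] [332 166]
lid_edge point 0.98 [0.5651 0.2907 0.254 ] [154 173]
bottle1 point 0.87 [ 0.4989 -0.2648  0.0067] [382 219]
bottle1 point 0.87 [ 0.5965 -0.2593 -0.0027] [379 187]
bottle1 point 0.85 [ 0.4949 -0.4896 -0.0012] [459 222]
bottle1 point 0.78 [ 0.4215 -0.3468  0.0013] [411 247]
spatula_end point 0.6 [0.3453 0.2769 0.0121] [190 270]
spatula_end point 0.51 [ 0.5542 -0.0963  0.2277] [323 183]
t 15.18 pos [ 0.558 -0.021  0.246] rot [-3.141  0.     1.552] F [-0.6 -0.1 -1.1] w 0.0152 g 60.0
trans [-1.591 -1.089  2.52 ]
rot [-1.000e-03  1.000e-03  9.789e+00]
```

View pics/topo.png

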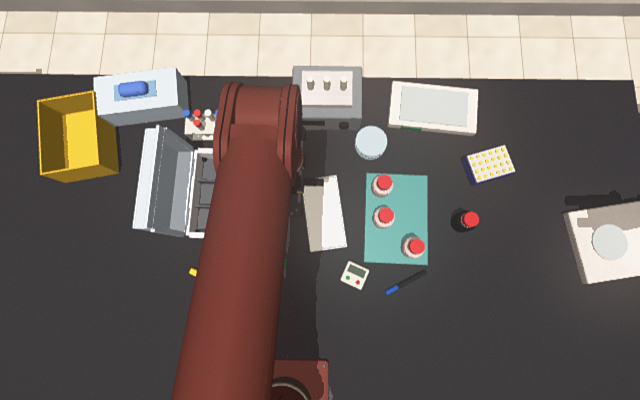

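The lid is fully open and the spatula is clear of it. The back cells look empty, and the arm hides the front row. I'll return the spatula to its tray now.

```bash
python3 -m jog '[{"gripper":0,"translation":[-0.2,-0.1,0.1],"rot":[0,0,1.2]},{"gripper":0,"translation":[-0.4,-0.2,0.4],"rot":[0,0,2.5]},{"gripper":0,"translation":[-0.6,-0.4,0.8],"rot":[0,0,3.8]},{"gripper":0,"translation":[-0.9,-0.6,1.2],"rot":[0,0,5.1]},{"gripper":0,"translation":[-1.2,-0.8,1.6],"rot":[0,0,6.4]},{"gripper":0,"translation":[-1.59,-1.09,2.0],"rot":[0,0,7.7]},{"gripper":0,"translation":[-1.59,-1.09,2.4],"rot":[0,0,9]},{"gripper":0,"translation":[-1.59,-1.09,2.52],"rot":[0,0,9.79]},{"gripper":0,"translation":[-1.59,-1.09,2.52],"rot":[0,0,9.79]},{"gripper":0,"translation":[-1.59,-1.09,2.52],"rot":[0,0,9.79]}]'
python3 - <<'E'
from h import *
p=cam("scene"); find(p,"spatula_tip",pmin=.4);find(p,"spatula_end",pmin=.4)
go([.502,-.0995,.032],yaw=.185)
E
```

```text
clock: 16.42
tool_pos: [0.5022, -0.0999, 0.1205]
tool_rot: [3.141, -0.001, 0.187]
contact_force: [0.1, -0.0, -0.9]
grip_width: 0.0152
grasp_force: 60.0
spatula_tip point 0.85 [ 0.5956 -0.0806  0.105 ] [349 195]
spatula_tip point 0.45 [ 0.5911 -0.2557  0.0011] [303 265]
spatula_end point 0.58 [0.35   0.2737 0.0114] [349  86]
spatula_end point 0.52 [ 0.3412 -0.1866  0.0012] [245 192]
spatula_end point 0.49 [ 0.5935 -0.0831  0.1061] [348 195]
t 16.57 pos [ 0.5021 -0.0999  0.1205] rot [ 3.142e+00 -1.000e-03  1.850e-01] F [ 0.2 -0.6 -1.2] w 0.0155 g 60.0
trans [-0.002 -0.009  1.769]
rot [ 0.    -0.005  0.003]
```

```bash
python3 -m jog '[{"gripper":0,"translation":[0,0,0.8],"rot":[0,0,0]},{"gripper":0,"translation":[0,0,1.5],"rot":[0,0,0]},{"gripper":0,"translation":[0,0,1.7],"rot":[0,0,0]},{"gripper":0,"translation":[0,0,1.79],"rot":[0,0,0]},{"gripper":0,"translation":[0,0,1.79],"rot":[0,0,0]},{"gripper":30,"translation":[0,0,1.79],"rot":[0,0,0]},{"gripper":40,"translation":[0,0,1.79],"rot":[0,0,0]},{"gripper":40,"translation":[0,0,1.79],"rot":[0,0,0]}]'; python3 -m jog '[{"gripper":40,"translation":[0,0,-0.4],"rot":[0,0,0]},{"gripper":40,"translation":[0,0,-1.4],"rot":[0,0,0]},{"gripper":60,"translation":[0,0,-2.4],"rot":[0,0,0]},{"gripper":60,"translation":[-1,1.5,-3.4],"rot":[0,0,-1]},{"gripper":60,"translation":[-1.5,2.5,-3.4],"rot":[0,0,-2]},{"gripper":60,"translation":[-1.5,3.5,-3.4],"rot":[0,0,-3]},{"gripper":60,"translation":[-1.5,4.5,-3.4],"rot":[0,0,-4]},{"gripper":60,"translation":[-1.5,5,-3.4],"rot":[0,0,-5]},{"gripper":60,"translation":[-1.5,5,-3.4],"rot":[0,0,-5]},{"gripper":60,"translation":[-1.5,5,-3.4],"rot":[0,0,-5]}]'
python3 - <<'E'
from h import *
for n in("scene","top"):
    p=cam(n,n+"p"); find(p,"pack1",pmin=.3);find(p,"bottle1",pmin=.4);find(p,"spatula_tip",pmin=.4);find(p,"spatula_end",pmin=.4);find(p,"cells",pmin=.3)
st()
E
```

```text
clock: 17.58
tool_pos: [0.5021, -0.0999, 0.0309]
tool_rot: [-3.142, -0.001, 0.184]
contact_force: [-0.3, 0.4, 0.6]
grip_width: 0.0359
grasp_force: 0.0
clock: 18.82
tool_pos: [0.4737, -0.3591, 0.2003]
tool_rot: [-3.141, 0.0, 0.88]
contact_force: [-0.1, 0.3, 0.0]
grip_width: 0.0601
grasp_force: 0.0
pack1 point 0.61 [0.6348 0.1562 0.009 ] [409 160]
bottle1 point 0.92 [ 0.3752  0.0351 -0.    ] [307 144]
bottle1 point 0.87 [ 0.5951 -0.2566  0.0023] [304 266]
bottle1 point 0.74 [ 0.5    -0.2611  0.002 ] [273 245]
bottle1 point 0.71 [ 0.495  -0.4942 -0.0038] [206 319]
spatula_tip point 0.82 [0.2849 0.1183 0.0131] [299 107]
spatula_tip point 0.69 [ 0.5922 -0.0822  0.0132] [346 213]
spatula_end point 0.8 [ 0.4293 -0.1156  0.0105] [288 189]
spatula_end point 0.68 [0.3489 0.2742 0.0113] [349  85]
cells point 0.83 [0.5615 0.1971 0.0069] [395 138]
pack1 point 0.6 [0.6373 0.159  0.0074] [238 170]
pack1 point 0.41 [0.5667 0.291  0.2559] [153 172]
bottle1 point 0.76 [0.3753 0.03   0.0018] [278 261]
bottle1 point 0.74 [ 0.5028 -0.2669  0.0062] [383 218]
bottle1 point 0.67 [ 0.5962 -0.256  -0.0008] [378 187]
bottle1 point 0.46 [ 4.194e-01 -3.455e-01 -4.000e-04] [410 248]
spatula_tip point 0.95 [0.2768 0.1175 0.0082] [245 296]
spatula_tip point 0.55 [ 0.5953 -0.0822  0.0125] [319 185]
spatula_end point 0.83 [ 0.425  -0.1109  0.0108] [328 244]
spatula_end point 0.68 [0.5645 0.1986 0.0045] [224 195]
spatula_end point 0.58 [0.3463 0.2771 0.009 ] [190 270]
spatula_end point 0.47 [ 0.5952 -0.2595 -0.0035] [379 187]
cells point 0.84 [0.5612 0.1973 0.005 ] [224 196]
t 19.43 pos [ 0.4739 -0.3594  0.2006] rot [ 3.142 -0.     0.882] F [-0.6 -0.5 -1. ] w 0.06 g 0.0
```

View pics/topp.png

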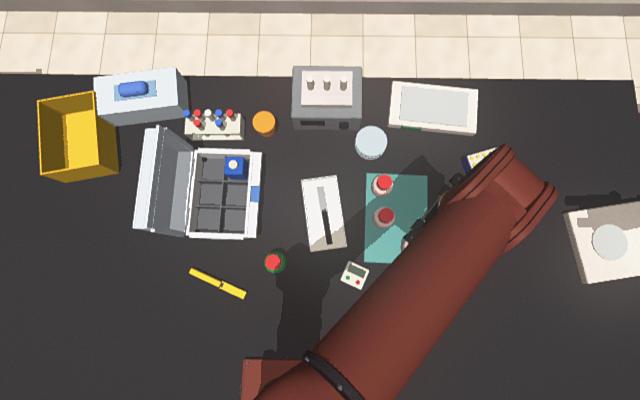

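The pack is in the front far-x cell, px (235,166), at (0.636, 0.157). The spatula lies in its tray. Bottles go to back-far, back-near and front-near, so none is next to another along the jaw line.

```bash
cat >> h.py <<'E'
def caps(names=("top","scene")):
    for n in names:
        p=cam(n); W=cloud(p); f=cv2.cvtColor(p["frame"],cv2.COLOR_BGR2HSV); h,s,v=f[...,0],f[...,1],f[...,2]
        m=((h<8)|(h>172))&(s>120)&(v>60)&(W[...,2]>.075)&(W[...,2]<.115)&(W[...,0]>.3)
        k,l,stt,_=cv2.connectedComponentsWithStats(m.astype(np.uint8))
        for i in range(1,k):
            if stt[i,4]>60:
                P=W[l==i]; T=P[P[:,2]>np.percentile(P[:,2],90)-.008]; c,r=cv2.minEnclosingCircle((T[:,:2]*1000).astype(np.float32)); print(n,"cap",np.round(c,1),"r",round(r,1),"mean",np.round(T.mean(0),4),len(T))
E
python3 - <<'E'
from h import *
caps(); go([.42,-.346,.15],yaw=1.551)
E
```

```text
top cap [ 591.3 -260.8] r 19.9 mean [ 0.5908 -0.2604  0.0893] 162
top cap [ 500.  -264.1] r 19.7 mean [ 0.5    -0.2635  0.0889] 170
top cap [371.2  34.1] r 19.9 mean [0.3717 0.034  0.0875] 175
scene cap [375.7  37. ] r 22.7 mean [0.376  0.0341 0.0887] 155
scene cap [ 504.  -263.6] r 21.2 mean [ 0.504  -0.2647  0.0907] 213
scene cap [ 594.8 -261.2] r 20.7 mean [ 0.595  -0.262   0.0908] 233
scene cap [ 496.5 -489.7] r 19.8 mean [ 0.4968 -0.4899  0.0887] 271
t 19.52 pos [ 0.4739 -0.3594  0.2006] rot [-3.142  0.     0.882] F [ 0.  -0.4 -0.7] w 0.0598 g 0.0
trans [-0.477 -1.003  1.011]
rot [-0.    0.   -4.79]
```

```bash
python3 -c "
from h import *
go([.593,-.261,.15],yaw=1.551)"; python3 -m jog '[{"gripper":60,"translation":[0.5,0,0],"rot":[0,0,-1.3]},{"gripper":60,"translation":[1.0,0.3,0],"rot":[0,0,-2.6]},{"gripper":60,"translation":[1.5,0.4,0],"rot":[0,0,-3.9]},{"gripper":60,"translation":[2,0.5,0],"rot":[0,0,-4.79]},{"gripper":60,"translation":[3.03,0.59,0.4],"rot":[0,0,-4.79]},{"gripper":60,"translation":[3.03,0.59,1],"rot":[0,0,-4.79]},{"gripper":60,"translation":[3.03,0.59,1],"rot":[0,0,-4.79]}]'; python3 -c "
from h import *
go([.593,-.261,.085],yaw=1.551)"
```

```text
t 19.52 pos [ 0.4739 -0.3594  0.2006] rot [-3.142  0.     0.882] F [ 0.  -0.4 -0.7] w 0.0598 g 0.0
trans [3.034 0.588 1.011]
rot [-0.    0.   -4.79]
clock: 20.4
tool_pos: [0.5917, -0.2604, 0.1483]
tool_rot: [-3.137, -0.001, 1.552]
contact_force: [-0.6, -0.6, 0.6]
grip_width: 0.0605
grasp_force: 0.0
t 20.4 pos [ 0.5917 -0.2604  0.1483] rot [-3.137e+00 -1.000e-03  1.552e+00] F [-0.6 -0.6  0.6] w 0.0605 g 0.0
trans [-0.013  0.032  1.266]
rot [-0.033 -0.005  0.004]
```

```bash
python3 -m jog '[{"gripper":60,"translation":[0,0.03,0.6],"rot":[0,0,0]},{"gripper":60,"translation":[0,0.03,1.26],"rot":[0,0,0]},{"gripper":60,"translation":[0,0.03,1.26],"rot":[0,0,0]},{"gripper":20,"translation":[0,0.03,1.26],"rot":[0,0,0]},{"gripper":20,"translation":[0,0.03,1.26],"rot":[0,0,0]},{"gripper":20,"translation":[0,0.03,1.26],"rot":[0,0,0]},{"gripper":20,"translation":[0,0.03,1.26],"rot":[0,0,0]}]' 30; python3 -m jog '[{"gripper":20,"translation":[0,0,-0.5],"rot":[0,0,0]},{"gripper":20,"translation":[0,0,-1.5],"rot":[0,0,0]},{"gripper":20,"translation":[0,0,-2.5],"rot":[0,0,0]},{"gripper":20,"translation":[0,0,-2.8],"rot":[0,0,0]},{"gripper":20,"translation":[0,0,-2.8],"rot":[0,0,0]}]'; python3 -c "
from h import *
go([.6365,.231,.22],yaw=1.551)"
```

```text
clock: 21.28
tool_pos: [0.5949, -0.2617, 0.0888]
tool_rot: [3.14, 0.001, 1.551]
contact_force: [-2.2, 0.9, 6.7]
grip_width: 0.0392
grasp_force: 29.8
clock: 21.9
tool_pos: [0.5947, -0.2613, 0.2281]
tool_rot: [3.14, 0.0, 1.551]
contact_force: [-0.8, 0.6, -2.5]
grip_width: 0.0396
grasp_force: 29.8
t 21.9 pos [ 0.5947 -0.2613  0.2281] rot [3.14  0.    1.551] F [-0.8  0.6 -2.5] w 0.0396 g 29.8
trans [9.86  0.643 0.161]
rot [0.009 0.001 0.002]
```

```bash
python3 -m jog '[{"gripper":20,"translation":[0.8,0.05,0],"rot":[0,0,0]},{"gripper":20,"translation":[1.9,0.1,0],"rot":[0,0,0]},{"gripper":20,"translation":[3,0.2,0],"rot":[0,0,0]},{"gripper":20,"translation":[4.1,0.25,0],"rot":[0,0,0]},{"gripper":20,"translation":[5.2,0.3,0],"rot":[0,0,0]},{"gripper":20,"translation":[6.3,0.4,0],"rot":[0,0,0]},{"gripper":20,"translation":[7.4,0.5,0],"rot":[0,0,0]},{"gripper":20,"translation":[8.5,0.55,0],"rot":[0,0,0]},{"gripper":20,"translation":[9.4,0.6,0],"rot":[0,0,0]},{"gripper":20,"translation":[9.86,0.643,0],"rot":[0,0,0]}]'; python3 -m jog '[{"gripper":20,"translation":[0,0,0],"rot":[0,0,0]},{"gripper":20,"translation":[0,0,0],"rot":[0,0,0]}]'; python3 -c "
from h import *
go([.6365,.231,.098],yaw=1.551)"
```

```text
clock: 23.15
tool_pos: [0.6348, 0.2343, 0.2246]
tool_rot: [-3.138, 0.001, 1.555]
contact_force: [-0.1, 0.2, -2.7]
grip_width: 0.0391
grasp_force: 29.8
clock: 23.4
tool_pos: [0.6365, 0.2286, 0.2268]
tool_rot: [-3.141, 0.002, 1.549]
contact_force: [0.5, -0.7, -1.4]
grip_width: 0.0393
grasp_force: 29.8
t 23.4 pos [0.6365 0.2286 0.2268] rot [-3.141e+00  2.000e-03  1.549e+00] F [ 0.5 -0.7 -1.4] w 0.0393 g 29.8
trans [5.300e-02 1.000e-03 2.576e+00]
rot [-0.006  0.012 -0.016]
```

```bash
python3 -m jog '[{"gripper":20,"translation":[0.05,0,0.8],"rot":[0,0,0]},{"gripper":20,"translation":[0.05,0,1.6],"rot":[0,0,0]},{"gripper":20,"translation":[0.05,0,2.2],"rot":[0,0,0]},{"gripper":20,"translation":[0.05,0,2.5],"rot":[0,0,0]},{"gripper":20,"translation":[0.05,0,2.6],"rot":[0,0,0]},{"gripper":20,"translation":[0.05,0,2.62],"rot":[0,0,0]},{"gripper":20,"translation":[0.05,0,2.62],"rot":[0,0,0]}]'; python3 -c "
from h import *
st()"
```

```text
clock: 24.28
tool_pos: [0.6371, 0.2335, 0.0977]
tool_rot: [3.14, -0.001, 1.551]
contact_force: [-0.6, -0.2, -1.7]
grip_width: 0.039
grasp_force: 29.8
t 24.27 pos [0.6371 0.2335 0.0977] rot [ 3.140e+00 -1.000e-03  1.551e+00] F [-0.6 -0.2 -1.7] w 0.039 g 29.8
```

```bash
python3 -m jog '[{"gripper":20,"translation":[0,0,0.04],"rot":[0,0,0]},{"gripper":20,"translation":[0,0,0.06],"rot":[0,0,0]},{"gripper":46,"translation":[0,0,0.06],"rot":[0,0,0]},{"gripper":52,"translation":[0,0,0.06],"rot":[0,0,0]},{"gripper":52,"translation":[0,0,0.06],"rot":[0,0,0]},{"gripper":52,"translation":[0,0,-0.5],"rot":[0,0,0]},{"gripper":52,"translation":[0,0,-1.5],"rot":[0,0,0]},{"gripper":52,"translation":[0,0,-2.3],"rot":[0,0,0]},{"gripper":55,"translation":[-1,0,-2.3],"rot":[0,0,0]},{"gripper":60,"translation":[-2,0,-2.3],"rot":[0,0,0]}]'; python3 -c "
from h import *
go([.502,-.264,.2],yaw=1.551); caps(('scene',))"
```

```text
clock: 25.52
tool_pos: [0.6345, 0.1328, 0.2121]
tool_rot: [3.14, -0.0, 1.552]
contact_force: [-0.0, -0.9, 0.6]
grip_width: 0.0577
grasp_force: 0.0
t 25.52 pos [0.6345 0.1328 0.2121] rot [ 3.14  -0.     1.552] F [-0.  -0.9  0.6] w 0.0577 g 0.0
trans [-7.984 -2.505  0.237]
rot [ 0.008 -0.002  0.011]
scene cap [374.3  35.9] r 21.9 mean [0.3759 0.0339 0.0887] 157
scene cap [ 503.3 -264.4] r 20.4 mean [ 0.504  -0.2647  0.0908] 214
scene cap [ 421.5 -342.9] r 20.7 mean [ 0.4225 -0.3443  0.0908] 217
scene cap [ 496.2 -490.5] r 20.5 mean [ 0.497  -0.49    0.0886] 274
```

```bash
python3 -m jog '[{"gripper":60,"translation":[-1,-0.3,0],"rot":[0,0,0]},{"gripper":60,"translation":[-2,-0.6,0],"rot":[0,0,0]},{"gripper":60,"translation":[-3,-0.9,0],"rot":[0,0,0]},{"gripper":60,"translation":[-4,-1.25,0],"rot":[0,0,0]},{"gripper":60,"translation":[-5,-1.55,0],"rot":[0,0,0]},{"gripper":60,"translation":[-6,-1.9,0.1],"rot":[0,0,0]},{"gripper":60,"translation":[-7,-2.2,0.2],"rot":[0,0,0]},{"gripper":60,"translation":[-7.984,-2.505,0.24],"rot":[0,0,0]},{"gripper":60,"translation":[-7.984,-2.505,1.2],"rot":[0,0,0]},{"gripper":60,"translation":[-7.984,-2.505,1.2],"rot":[0,0,0]}]'; python3 -c "
from h import *
go([.502,-.264,.0875],yaw=1.551); caps(('top',))"
```

```text
clock: 26.82
tool_pos: [0.4993, -0.2624, 0.1491]
tool_rot: [-3.136, -0.001, 1.55]
contact_force: [-0.3, 1.0, 0.8]
grip_width: 0.0602
grasp_force: 0.0
t 26.82 pos [ 0.4993 -0.2624  0.1491] rot [-3.136e+00 -1.000e-03  1.550e+00] F [-0.3  1.   0.8] w 0.0602 g 0.0
trans [-0.033  0.062  1.231]
rot [-0.039 -0.01  -0.008]
top cap [632.4 232.8] r 20.5 mean [0.6323 0.2327 0.0953] 164
top cap [ 493.5 -490. ] r 20.7 mean [ 0.4932 -0.4897  0.0872] 180
top cap [371.1  34.2] r 19.9 mean [0.3717 0.0337 0.0874] 179
```

```bash
python3 -m jog '[{"gripper":60,"translation":[-0.02,0.04,0.6],"rot":[0,0,0]},{"gripper":60,"translation":[-0.02,0.04,1.22],"rot":[0,0,0]},{"gripper":60,"translation":[-0.02,0.04,1.22],"rot":[0,0,0]},{"gripper":20,"translation":[-0.02,0.04,1.22],"rot":[0,0,0]},{"gripper":20,"translation":[-0.02,0.04,1.22],"rot":[0,0,0]},{"gripper":20,"translation":[-0.02,0.04,1.22],"rot":[0,0,0]},{"gripper":20,"translation":[-0.02,0.04,1.22],"rot":[0,0,0]}]' 30; python3 -m jog '[{"gripper":20,"translation":[0,0,-0.5],"rot":[0,0,0]},{"gripper":20,"translation":[0,0,-1.5],"rot":[0,0,0]},{"gripper":20,"translation":[0,0,-2.5],"rot":[0,0,0]},{"gripper":20,"translation":[0,0,-2.8],"rot":[0,0,0]},{"gripper":20,"translation":[0,0,-2.8],"rot":[0,0,0]}]'; python3 -c "
from h import *
go([.489,.232,.225],yaw=1.551)"
```

```text
clock: 27.75
tool_pos: [0.5037, -0.2645, 0.0916]
tool_rot: [3.14, 0.0, 1.551]
contact_force: [-2.1, 1.0, 7.6]
grip_width: 0.0395
grasp_force: 29.9
clock: 28.38
tool_pos: [0.5035, -0.2641, 0.2308]
tool_rot: [3.14, -0.0, 1.551]
contact_force: [-0.1, 0.3, -2.3]
grip_width: 0.0397
grasp_force: 29.9
t 28.38 pos [ 0.5035 -0.2641  0.2308] rot [ 3.14  -0.     1.551] F [-0.1  0.3 -2.3] w 0.0397 g 29.9
trans [ 9.914 -0.484  0.117]
rot [ 0.009 -0.001  0.002]
```

```bash
python3 -m jog '[{"gripper":20,"translation":[0.8,-0.05,0],"rot":[0,0,0]},{"gripper":20,"translation":[1.9,-0.1,0],"rot":[0,0,0]},{"gripper":20,"translation":[3,-0.15,0],"rot":[0,0,0]},{"gripper":20,"translation":[4.1,-0.2,0],"rot":[0,0,0]},{"gripper":20,"translation":[5.2,-0.25,0],"rot":[0,0,0]},{"gripper":20,"translation":[6.3,-0.3,0],"rot":[0,0,0]},{"gripper":20,"translation":[7.4,-0.38,0],"rot":[0,0,0]},{"gripper":20,"translation":[8.5,-0.43,0],"rot":[0,0,0]},{"gripper":20,"translation":[9.4,-0.48,0],"rot":[0,0,0]},{"gripper":20,"translation":[9.88,-0.484,0],"rot":[0,0,0]}]'; python3 -m jog '[{"gripper":20,"translation":[0,0,0],"rot":[0,0,0]},{"gripper":20,"translation":[0,0,0],"rot":[0,0,0]}]'; python3 -c "
from h import *
go([.489,.232,.0976],yaw=1.551)"
```

```text
clock: 29.62
tool_pos: [0.4872, 0.2325, 0.2281]
tool_rot: [-3.138, 0.002, 1.554]
contact_force: [-0.1, -1.0, -2.0]
grip_width: 0.0394
grasp_force: 29.9
clock: 29.88
tool_pos: [0.489, 0.2285, 0.2297]
tool_rot: [-3.14, 0.002, 1.549]
contact_force: [0.5, 0.1, -2.2]
grip_width: 0.0396
grasp_force: 29.9
t 29.88 pos [0.489  0.2285 0.2297] rot [-3.140e+00  2.000e-03  1.549e+00] F [ 0.5  0.1 -2.2] w 0.0396 g 29.9
trans [7.400e-02 2.000e-03 2.641e+00]
rot [-0.008  0.011 -0.012]
```

```bash
python3 -m jog '[{"gripper":20,"translation":[0.03,0,0.8],"rot":[0,0,0]},{"gripper":20,"translation":[0.03,0,1.6],"rot":[0,0,0]},{"gripper":20,"translation":[0.03,0,2.2],"rot":[0,0,0]},{"gripper":20,"translation":[0.03,0,2.5],"rot":[0,0,0]},{"gripper":20,"translation":[0.03,0,2.62],"rot":[0,0,0]},{"gripper":20,"translation":[0.03,0,2.66],"rot":[0,0,0]},{"gripper":20,"translation":[0.03,0,2.66],"rot":[0,0,0]}]'; python3 -m jog '[{"gripper":20,"translation":[0,0,0.03],"rot":[0,0,0]},{"gripper":46,"translation":[0,0,0.03],"rot":[0,0,0]},{"gripper":52,"translation":[0,0,0.03],"rot":[0,0,0]},{"gripper":52,"translation":[0,0,0.03],"rot":[0,0,0]},{"gripper":52,"translation":[0,0,-0.5],"rot":[0,0,0]},{"gripper":52,"translation":[0,0,-1.5],"rot":[0,0,0]},{"gripper":52,"translation":[0,0,-2.3],"rot":[0,0,0]},{"gripper":55,"translation":[-1,0,-2.3],"rot":[0,0,0]},{"gripper":60,"translation":[-2,0,-2.3],"rot":[0,0,0]}]'; python3 -c "
from h import *
caps(); go([.4205,-.3435,.2],yaw=1.551)"
```

```text
clock: 30.75
tool_pos: [0.4894, 0.2319, 0.0984]
tool_rot: [3.14, -0.001, 1.551]
contact_force: [0.0, 0.3, -1.0]
grip_width: 0.0396
grasp_force: 29.9
clock: 31.88
tool_pos: [0.4871, 0.1308, 0.2131]
tool_rot: [3.14, -0.0, 1.552]
contact_force: [0.5, 0.4, -0.2]
grip_width: 0.0576
grasp_force: 0.0
top cap [ 493.  -490.1] r 20.1 mean [ 0.4928 -0.4894  0.0872] 184
top cap [ 418.7 -344. ] r 19.8 mean [ 0.4187 -0.3432  0.0892] 176
top cap [372.4  33.3] r 19.7 mean [0.3718 0.0333 0.0872] 176
scene cap [493.  222.2] r 13.3 mean [0.493  0.2213 0.0967] 45
scene cap [635.9 232.7] r 21.7 mean [0.6372 0.2318 0.0965] 155
scene cap [376.5  34.9] r 22.1 mean [0.376  0.0338 0.0883] 160
scene cap [783.8 172. ] r 10.9 mean [0.7826 0.17   0.1036] 45
scene cap [ 421.6 -343.5] r 20.9 mean [ 0.4226 -0.3441  0.0908] 217
scene cap [ 496.5 -490.1] r 20.2 mean [ 0.497  -0.4899  0.0889] 271
t 31.98 pos [0.4873 0.1259 0.213 ] rot [3.141e+00 1.000e-03 1.544e+00] F [0.5 0.3 0.4] w 0.059 g 0.0
trans [-9.421 -1.082  0.267]
rot [ 0.004  0.006 -0.052]
```

```bash
python3 -m jog '[{"gripper":60,"translation":[-1,-0.1,0],"rot":[0,0,0]},{"gripper":60,"translation":[-2,-0.2,0],"rot":[0,0,0]},{"gripper":60,"translation":[-3,-0.3,0],"rot":[0,0,0]},{"gripper":60,"translation":[-4,-0.4,0],"rot":[0,0,0]},{"gripper":60,"translation":[-5,-0.55,0],"rot":[0,0,0]},{"gripper":60,"translation":[-6,-0.7,0],"rot":[0,0,0]},{"gripper":60,"translation":[-7,-0.8,0],"rot":[0,0,0]},{"gripper":60,"translation":[-8,-0.9,0],"rot":[0,0,0]},{"gripper":60,"translation":[-9,-1.05,0],"rot":[0,0,0]},{"gripper":60,"translation":[-9.42,-1.08,0.5],"rot":[0,0,0]}]'; python3 -m jog '[{"gripper":60,"translation":[0,0,0.8],"rot":[0,0,0]},{"gripper":60,"translation":[0,0,0.8],"rot":[0,0,0]}]'; python3 -c "
from h import *
go([.4205,-.344,.0875],yaw=1.551)"
```

```text
clock: 33.22
tool_pos: [0.4236, -0.3416, 0.1889]
tool_rot: [3.138, 0.003, 1.548]
contact_force: [0.8, 0.7, -0.2]
grip_width: 0.06
grasp_force: 0.0
clock: 33.48
tool_pos: [0.4222, -0.3371, 0.1454]
tool_rot: [-3.137, -0.001, 1.55]
contact_force: [0.5, -0.2, 1.1]
grip_width: 0.06
grasp_force: 0.0
t 33.48 pos [ 0.4222 -0.3371  0.1454] rot [-3.137e+00 -1.000e-03  1.550e+00] F [ 0.5 -0.2  1.1] w 0.06 g 0.0
trans [-0.141 -0.025  1.158]
rot [-0.035 -0.011 -0.004]
```

```bash
python3 -m jog '[{"gripper":60,"translation":[-0.12,-0.03,0.6],"rot":[0,0,0]},{"gripper":60,"translation":[-0.12,-0.03,1.16],"rot":[0,0,0]},{"gripper":60,"translation":[-0.12,-0.03,1.16],"rot":[0,0,0]},{"gripper":20,"translation":[-0.12,-0.03,1.16],"rot":[0,0,0]},{"gripper":20,"translation":[-0.12,-0.03,1.16],"rot":[0,0,0]},{"gripper":20,"translation":[-0.12,-0.03,1.16],"rot":[0,0,0]},{"gripper":20,"translation":[-0.12,-0.03,1.16],"rot":[0,0,0]}]' 30; python3 -m jog '[{"gripper":20,"translation":[0,0,-0.5],"rot":[0,0,0]},{"gripper":20,"translation":[0,0,-1.5],"rot":[0,0,0]},{"gripper":20,"translation":[0,0,-2.5],"rot":[0,0,0]},{"gripper":20,"translation":[0,0,-2.8],"rot":[0,0,0]},{"gripper":20,"translation":[0,0,-2.8],"rot":[0,0,0]}]'; python3 -c "
from h import *
go([.4875,.158,.23],yaw=1.551)"
```

```text
clock: 34.35
tool_pos: [0.4225, -0.3444, 0.0905]
tool_rot: [3.14, 0.0, 1.551]
contact_force: [-1.2, 0.9, 7.3]
grip_width: 0.0393
grasp_force: 30.2
clock: 34.98
tool_pos: [0.4223, -0.344, 0.2299]
tool_rot: [3.14, 0.0, 1.551]
contact_force: [-0.0, 0.8, -1.8]
grip_width: 0.0392
grasp_force: 30.1
t 34.98 pos [ 0.4223 -0.344   0.2299] rot [3.14  0.    1.551] F [-0.   0.8 -1.8] w 0.0392 g 30.1
trans [10.064  1.109 -0.   ]
rot [0.01  0.    0.003]
```

```bash
python3 -m jog '[{"gripper":20,"translation":[0.8,0.1,0],"rot":[0,0,0]},{"gripper":20,"translation":[1.9,0.25,0],"rot":[0,0,0]},{"gripper":20,"translation":[3,0.35,0],"rot":[0,0,0]},{"gripper":20,"translation":[4.1,0.5,0],"rot":[0,0,0]},{"gripper":20,"translation":[5.2,0.6,0],"rot":[0,0,0]},{"gripper":20,"translation":[6.3,0.7,0],"rot":[0,0,0]},{"gripper":20,"translation":[7.4,0.8,0],"rot":[0,0,0]},{"gripper":20,"translation":[8.5,0.95,0],"rot":[0,0,0]},{"gripper":20,"translation":[9.5,1.05,0],"rot":[0,0,0]},{"gripper":20,"translation":[10.06,1.11,0],"rot":[0,0,0]}]'; python3 -m jog '[{"gripper":20,"translation":[0,0,0],"rot":[0,0,0]},{"gripper":20,"translation":[0,0,0],"rot":[0,0,0]}]'; python3 -c "
from h import *
go([.4875,.158,.0965],yaw=1.551);caps(('scene',))"
```

```text
clock: 36.22
tool_pos: [0.4861, 0.1605, 0.227]
tool_rot: [-3.138, 0.001, 1.554]
contact_force: [-0.5, -0.6, -1.1]
grip_width: 0.0394
grasp_force: 30.1
clock: 36.48
tool_pos: [0.4868, 0.1567, 0.228]
tool_rot: [-3.139, 0.002, 1.55]
contact_force: [-0.6, -0.1, -1.3]
grip_width: 0.0396
grasp_force: 30.1
t 36.48 pos [0.4868 0.1567 0.228 ] rot [-3.139e+00  2.000e-03  1.550e+00] F [-0.6 -0.1 -1.3] w 0.0396 g 30.1
trans [0.03 0.02 2.63]
rot [-0.016  0.012 -0.004]
scene cap [491.3 232.5] r 21.3 mean [0.495  0.2317 0.0969] 94
scene cap [637.2 233.2] r 20.0 mean [0.6371 0.232  0.0963] 155
scene cap [373.9  33.8] r 21.5 mean [0.376  0.0341 0.0886] 157
scene cap [783.7 169.4] r 10.0 mean [0.7826 0.1694 0.1047] 44
scene cap [ 497.1 -489.3] r 20.6 mean [ 0.497  -0.49    0.0889] 273
```

```bash
python3 -m jog '[{"gripper":20,"translation":[0.0,0,0.8],"rot":[0,0,0]},{"gripper":20,"translation":[0.0,0,1.6],"rot":[0,0,0]},{"gripper":20,"translation":[0.0,0,2.2],"rot":[0,0,0]},{"gripper":20,"translation":[0.0,0,2.5],"rot":[0,0,0]},{"gripper":20,"translation":[0.0,0,2.62],"rot":[0,0,0]},{"gripper":20,"translation":[0.0,0,2.66],"rot":[0,0,0]},{"gripper":20,"translation":[0.0,0,2.66],"rot":[0,0,0]}]'; python3 -m jog '[{"gripper":20,"translation":[0,0,0.02],"rot":[0,0,0]},{"gripper":46,"translation":[0,0,0.02],"rot":[0,0,0]},{"gripper":52,"translation":[0,0,0.02],"rot":[0,0,0]},{"gripper":52,"translation":[0,0,0.02],"rot":[0,0,0]},{"gripper":52,"translation":[0,0,-0.5],"rot":[0,0,0]},{"gripper":52,"translation":[0,0,-1.5],"rot":[0,0,0]},{"gripper":40,"translation":[0,0,-2.5],"rot":[0,0,0]},{"gripper":20,"translation":[-1.2,0,-3.5],"rot":[0,0,0]},{"gripper":0,"translation":[-2.4,0,-4],"rot":[0,0,0]},{"gripper":0,"translation":[-3.5,0,-4.3],"rot":[0,0,0]}]'
python3 - <<'E'
from h import *
caps(); p=cam("top","topq",(120,100,440,310),2.4)
for t in("pack1","lid_edge","lid_hinge","spatula_tip","spatula_end"): find(p,t,pmin=.3)
go([.56,.325,.34],yaw=1.551)
E
```

```text
clock: 37.4
tool_pos: [0.4879, 0.1579, 0.0973]
tool_rot: [3.141, -0.001, 1.551]
contact_force: [0.7, -0.3, -0.5]
grip_width: 0.0393
grasp_force: 30.1
clock: 38.65
tool_pos: [0.4843, -0.0075, 0.3095]
tool_rot: [3.14, -0.001, 1.552]
contact_force: [0.9, -0.7, 0.1]
grip_width: 0.0199
grasp_force: 0.0
top cap [ 492.3 -490.6] r 20.7 mean [ 0.4927 -0.4896  0.0872] 180
scene cap [491.2 231.6] r 21.7 mean [0.4903 0.2295 0.0966] 139
scene cap [487.3 157.2] r 21.1 mean [0.4886 0.1566 0.0967] 151
scene cap [637.5 234.3] r 22.0 mean [0.6375 0.2319 0.0963] 157
scene cap [375.8  35.2] r 20.7 mean [0.3758 0.0337 0.0889] 154
scene cap [782.  169.2] r 10.1 mean [0.7828 0.1692 0.1043] 46
scene cap [ 496.5 -489.5] r 20.2 mean [ 0.4969 -0.49    0.0888] 272
lid_edge point 0.73 [0.5647 0.2901 0.2531] [154 173]
lid_hinge point 0.6 [0.5673 0.2781 0.0603] [190 189]
spatula_tip point 0.86 [ 0.5925 -0.084   0.0133] [320 186]
spatula_end point 0.94 [ 0.428  -0.1127  0.0101] [329 243]
spatula_end point 0.61 [ 0.772   0.0846 -0.0015] [266 129]
spatula_end point 0.47 [0.3451 0.2756 0.0109] [191 270]
t 39.05 pos [ 0.484  -0.0047  0.3073] rot [-3.14   0.     1.553] F [-0.   1.1  0.1] w 0.0006 g 0.0
trans [ 6.619  1.403 -0.658]
rot [-0.008  0.003  0.015]
```

View pics/topq.png

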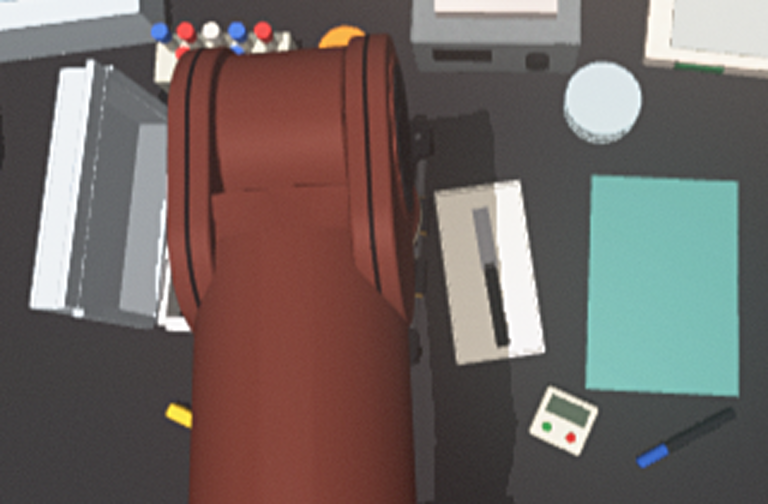

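```bash
python3 -m jog '[{"gripper":0,"translation":[0.5,0.3,-0.66],"rot":[0,0,0]},{"gripper":0,"translation":[1.4,0.5,-0.66],"rot":[0,0,0]},{"gripper":0,"translation":[2.4,0.8,-0.66],"rot":[0,0,0]},{"gripper":0,"translation":[3.4,1.1,-0.66],"rot":[0,0,0]},{"gripper":0,"translation":[4.4,1.4,-0.66],"rot":[0,0,0]},{"gripper":0,"translation":[5.4,1.4,-0.66],"rot":[0,0,0]},{"gripper":0,"translation":[6.2,1.4,-0.66],"rot":[0,0,0]},{"gripper":0,"translation":[6.5,1.4,-0.66],"rot":[0,0,0]},{"gripper":0,"translation":[6.5,1.4,-0.66],"rot":[0,0,0]},{"gripper":0,"translation":[6.5,1.4,-0.66],"rot":[0,0,0]}]'; python3 -c "
from h import *
go([.562,.318,.264],yaw=1.551)"
```

```text
clock: 40.3
tool_pos: [0.561, 0.3158, 0.3411]
tool_rot: [3.141, 0.001, 1.549]
contact_force: [0.3, -0.6, 0.3]
grip_width: 0.0003
grasp_force: 0.0
t 40.3 pos [0.561  0.3158 0.3411] rot [3.141e+00 1.000e-03 1.549e+00] F [ 0.3 -0.6  0.3] w 0.0003 g 0.0
trans [0.045 0.018 1.542]
rot [ 0.002  0.005 -0.014]
```

```bash
python3 -m jog '[{"gripper":0,"translation":[0.045,0.02,0.5],"rot":[0,0,0]},{"gripper":0,"translation":[0.045,0.02,1.0],"rot":[0,0,0]},{"gripper":0,"translation":[0.045,0.02,1.4],"rot":[0,0,0]},{"gripper":0,"translation":[0.045,0.02,1.54],"rot":[0,0,0]},{"gripper":0,"translation":[0.045,0.02,1.54],"rot":[0,0,0]}]';  python3 -m jog '[{"gripper":0,"translation":[-0.2,0,0],"rot":[0,0,0]},{"gripper":0,"translation":[-0.5,0,-0.02],"rot":[0,0,0]},{"gripper":0,"translation":[-0.8,0,-0.05],"rot":[0,0,0]},{"gripper":0,"translation":[-1.1,0,-0.05],"rot":[0,0,0]},{"gripper":0,"translation":[-1.1,0,-0.05],"rot":[0,0,0]}]'
python3 - <<'E'
from h import *
st()
for n in ("top","scene"): p=cam(n); find(p,"lid_edge",pmin=.3)
E
```

```text
clock: 40.92
tool_pos: [0.5619, 0.3189, 0.2643]
tool_rot: [3.141, 0.0, 1.55]
contact_force: [-0.2, -0.2, 0.3]
grip_width: 0.0007
grasp_force: 0.0
clock: 41.55
tool_pos: [0.5609, 0.2626, 0.2668]
tool_rot: [3.141, 0.0, 1.548]
contact_force: [-0.3, -0.6, 0.2]
grip_width: 0.0006
grasp_force: 0.0
t 41.55 pos [0.5609 0.2626 0.2668] rot [3.141 0.    1.548] F [-0.3 -0.6  0.2] w 0.0006 g 0.0
lid_edge point 0.63 [0.5648 0.241  0.253 ] [175 174]
lid_edge point 0.75 [0.5662 0.2385 0.2506] [420  66]
lid_edge point 0.52 [ 0.5157 -0.0972  0.0019] [318 203]
```

```bash
python3 -m jog '[{"gripper":0,"translation":[-0.3,0,0.06],"rot":[0,0,0]},{"gripper":0,"translation":[-0.63,0,0.14],"rot":[0,0,0]},{"gripper":0,"translation":[-0.93,0,0.24],"rot":[0,0,0]},{"gripper":0,"translation":[-1.24,0,0.35],"rot":[0,0,0]},{"gripper":0,"translation":[-1.53,0,0.5],"rot":[0,0,0]},{"gripper":0,"translation":[-1.82,0,0.67],"rot":[0,0,0]},{"gripper":0,"translation":[-2.06,0,0.86],"rot":[0,0,0]},{"gripper":0,"translation":[-2.06,0,0.86],"rot":[0,0,0]}]'
python3 - <<'E'
from h import *
st()
for n in ("top","scene"): p=cam(n); find(p,"lid_edge",pmin=.3)
E
```

```text
clock: 42.75
tool_pos: [0.5582, 0.1602, 0.2226]
tool_rot: [-3.14, 0.001, 1.549]
contact_force: [-0.1, 0.1, 0.1]
grip_width: 0.0002
grasp_force: 0.0
t 42.75 pos [0.5582 0.1602 0.2226] rot [-3.140e+00  1.000e-03  1.549e+00] F [-0.1  0.1  0.1] w 0.0002 g 0.0
lid_edge point 0.91 [0.5623 0.1366 0.1941] [228 181]
lid_edge point 0.58 [0.561  0.14   0.1946] [392 106]
lid_edge point 0.54 [ 0.3266 -0.3337 -0.0044] [202 230]
```

```bash
python3 -m jog '[{"gripper":0,"translation":[0,0,-0.6],"rot":[0,0,0]},{"gripper":0,"translation":[0,0,-1.3],"rot":[0,0,0]},{"gripper":0,"translation":[0.8,0,-1.3],"rot":[0,0,0]},{"gripper":0,"translation":[0.8,0,-0.7],"rot":[0,0,0]},{"gripper":0,"translation":[0.8,0,-0.2],"rot":[0,0,0]},{"gripper":0,"translation":[0.5,0,0.1],"rot":[0,0,0]},{"gripper":0,"translation":[0.16,0,0.35],"rot":[0,0,0]},{"gripper":0,"translation":[-0.24,0,0.77],"rot":[0,0,0]},{"gripper":0,"translation":[-0.54,0,1.25],"rot":[0,0,0]},{"gripper":0,"translation":[-0.66,0,1.51],"rot":[0,0,0]}]'; python3 -m jog '[{"gripper":0,"translation":[0,0,0],"rot":[0,0,0]}]'
python3 - <<'E'
from h import *
go([.56,.122,.134],yaw=1.551)
for n in ("top","scene"): p=cam(n); find(p,"lid_edge",pmin=.3)
E
```

```text
clock: 44.2
tool_pos: [0.5578, 0.1263, 0.1474]
tool_rot: [-3.141, 0.001, 1.548]
contact_force: [-0.0, -0.8, 1.0]
grip_width: 0.0005
grasp_force: 0.4
clock: 44.32
tool_pos: [0.5576, 0.1279, 0.1476]
tool_rot: [-3.141, 0.001, 1.55]
contact_force: [0.3, 0.5, 0.7]
grip_width: 0.0002
grasp_force: 0.0
t 44.33 pos [0.5576 0.1279 0.1476] rot [-3.141e+00  1.000e-03  1.550e+00] F [0.3 0.5 0.7] w 0.0002 g 0.0
trans [-0.116  0.05   0.272]
rot [-0.007  0.004 -0.01 ]
lid_edge point 0.89 [0.5631 0.087  0.0751] [257 191]
lid_edge point 0.66 [0.5638 0.0852 0.0745] [376 150]
lid_edge point 0.65 [0.5617 0.09   0.06  ] [375 152]
```

```bash
python3 -m jog '[{"gripper":0,"translation":[-0.08,0.05,0.12],"rot":[0,0,0]},{"gripper":0,"translation":[-0.1,0.05,0.22],"rot":[0,0,0]},{"gripper":0,"translation":[-0.1,0.05,0.28],"rot":[0,0,0]},{"gripper":0,"translation":[-0.1,0.05,0.34],"rot":[0,0,0]},{"gripper":0,"translation":[-0.1,0.05,0.34],"rot":[0,0,0]}]'
```

```text
clock: 45.15
tool_pos: [0.5604, 0.1233, 0.1341]
tool_rot: [3.142, -0.001, 1.55]
contact_force: [-14.8, -4.4, 33.8]
grip_width: 0.0001
grasp_force: 17.1
```

```bash
python3 -m jog '[{"gripper":0,"translation":[0,0,-0.5],"rot":[0,0,0]},{"gripper":0,"translation":[0,0,-1.5],"rot":[0,0,0]},{"gripper":0,"translation":[0,0,-2.5],"rot":[0,0,0]},{"gripper":0,"translation":[1,0,-3.2],"rot":[0,0,0]},{"gripper":0,"translation":[2.2,0,-3.2],"rot":[0,0,0]},{"gripper":0,"translation":[3.4,0.5,-3.2],"rot":[0,0,0]},{"gripper":0,"translation":[4.6,1,-3.2],"rot":[0,0,0]},{"gripper":0,"translation":[5.8,1,-3.2],"rot":[0,0,0]},{"gripper":0,"translation":[6.8,0,-3.2],"rot":[0,0,0]},{"gripper":0,"translation":[6.8,0,-3.2],"rot":[0,0,0]}]'
python3 - <<'E'
from h import *
st()
for n in ("top","scene"):
    p=cam(n,n+"f")
    for t in("lid_edge","spatula_tip","spatula_end","timer","marker","dishes","specimen_cup","tube_rack","bottle1"): find(p,t,pmin=.5)
    W=cloud(p); m=(abs(W[...,0]-.562)<.1)&(abs(W[...,1]-.195)<.07); Q=W[m]; Q=Q[(Q[:,2]>.09)&(Q[:,2]<.13)]
    print(n,len(Q),"plane", np.linalg.lstsq(np.c_[Q[:,:2]-[.562,.195],np.ones(len(Q))],Q[:,2],rcond=None)[0])
E
```

```text
clock: 46.4
tool_pos: [0.5625, 0.4695, 0.2893]
tool_rot: [-3.138, -0.001, 1.559]
contact_force: [0.2, 0.5, -0.1]
grip_width: 0.0001
grasp_force: 0.0
t 46.4 pos [0.5625 0.4695 0.2893] rot [-3.138e+00 -1.000e-03  1.559e+00] F [ 0.2  0.5 -0.1] w 0.0001 g 0.0
lid_edge point 0.82 [0.5616 0.0842 0.0637] [259 192]
spatula_tip point 0.75 [0.2776 0.1161 0.0071] [246 296]
spatula_end point 0.75 [ 0.4268 -0.1161  0.0126] [330 243]
spatula_end point 0.66 [0.3432 0.2754 0.0106] [191 271]
timer point 0.69 [ 0.3432 -0.1869 -0.0006] [355 274]
marker point 0.73 [0.5602 0.1924 0.0007] [226 196]
dishes point 0.84 [ 7.214e-01 -2.313e-01 -4.000e-04] [370 146]
specimen_cup point 0.69 [ 0.7717  0.0891 -0.0033] [265 129]
tube_rack point 0.62 [ 0.766   0.2349 -0.0012] [217 130]
bottle1 point 0.69 [ 0.4931 -0.4877  0.0028] [459 223]
bottle1 point 0.57 [0.3695 0.0302 0.001 ] [278 263]
top 3861 plane [-0.00078425  0.00048971  0.11199172]
lid_edge point 0.77 [0.5633 0.0827 0.0621] [374 153]
spatula_tip point 0.75 [0.2831 0.116  0.0139] [299 107]
spatula_tip point 0.6 [ 0.5939 -0.0842  0.014 ] [346 213]
spatula_end point 0.9 [0.3472 0.2739 0.0109] [348  85]
spatula_end point 0.71 [ 0.4322 -0.1129  0.0096] [289 189]
timer point 0.66 [ 0.3435 -0.1885  0.0016] [245 192]
marker point 0.84 [ 0.3273 -0.3313  0.001 ] [202 228]
marker point 0.62 [ 0.7659  0.2318 -0.0014] [464 168]
dishes point 0.71 [ 0.7248 -0.2324 -0.0031] [354 290]
specimen_cup point 0.68 [0.7729 0.0831 0.0035] [439 207]
tube_rack point 0.78 [ 7.684e-01  2.321e-01 -4.000e-04] [465 169]
bottle1 point 0.83 [0.3721 0.0359 0.0017] [306 143]
bottle1 point 0.81 [ 0.4923 -0.4902 -0.0006] [207 317]
scene 3200 plane [-7.46897339e-05 -7.99667161e-04  1.13531817e-01]
```

View pics/scenef.png

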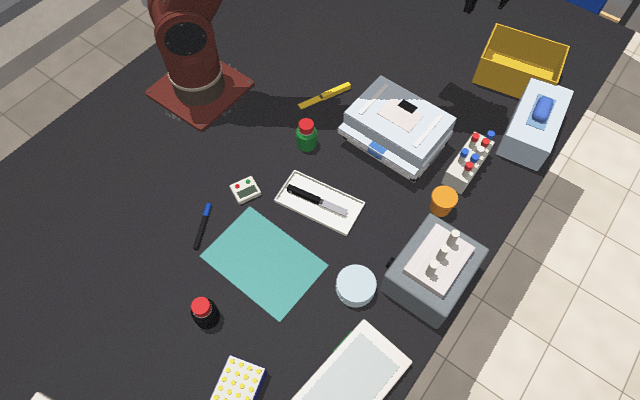

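The lid is flat (top plane at 0.112 m with no tilt) and shut. The spatula lies in its tray at px (318,200), the mat is empty and the bystanders haven't moved. Handing in.

```bash
python3 -c "
from bench import robot
print(robot.close_job())"
```

```text
the job is handed in; nothing more can be done
None
```

I handed the job in at about 46 s: I levered the lid fully open with the spatula, stood all three bottles upright in separate cells, left the cool pack in its cell, shut the lid flat and laid the spatula back in its tray.

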